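# Fasten the draw latch of an insulated pastry carrier

### The arm

A 6-joint arm with a two-finger parallel gripper is mounted at the origin on the work surface. World frame = base frame: x ahead of the robot, y to its left, z up, the work surface at z = 0. Lengths are in m, angles in rad, forces in N, time in s.
With the tool pointing down it reaches from about 0.3 to 0.75 m from the base axis. Payload 8.5 kg.
Tool frame: the origin (TCP) lies on the mounting face of the last link; the fingertips stand 173 mm ahead of it and the grasp point (between the pads) lies 155 mm ahead of it; z points along the fingers, y is the line along which they close (so a half turn about z gives the same grasp; the last joint's range is limited). The gripper opens to 85 mm and grips with 20 to 120 N. Pads are 22 mm wide; open, the fingers measure 114 mm over their backs; the gripper's body (76 mm by 85 mm) begins 54 mm behind the grasp point. The pads swing forward as they close: fully open they stand 13 mm farther back than shut.
Start: joints at [-1.345, 0.381, 1.297, -0, 1.464, -0.215], TCP at [0.235, -0.497, 0.405] pointing down, gripper open.
Joint ranges: [-3.11, 3.11], [-0.89, 2.33], [0.22, 2.48], [-1.42, 4.56], [0.17, 2.85], [-2.88, 2.88]. Speed limits (rad/s): [2.39, 2.39, 3.14, 3.14, 3.14, 3.14].

### API

Orientations are given as a rotation vector (axis times angle).
In Python, from bench import manip gives the robot as it stands. The module is installed in compiled form; this text tells all that it offers.
- The arm moves only by the tool drive_tool, never from a script. Its argument "deltas" is one flat list of numbers, 7 for each row, row after row: the shift along the tool's x, y, z in cm, then the turn, a rotation vector about the tool's x, y, z in rad, then the closure, from 0 (fully open) to 1 (shut). In form: [x, y, z, ax, ay, az, fingers, x, y, z, ax, ay, az, fingers, ...]. A call has 1 to 20 rows; each row shifts and turns the commanded pose from where the row before left it, along the tool's axes as they then stand; what a row does not reach is not made up. A row lasts 1/10 s, in which the tool goes at most 50 mm and 8.59 degrees, less where a joint would pass 70% of its speed; a pose out of reach is approached as far as the arm can. A call with a gripper value outside its range is refused whole. The fingers move at their own pace and stop on an object; the grip force is fixed at half the most. Time passes only in rows, so rows that do not move let the fingers close. It gives the time, the measured TCP pose, the force, the opening and the grip force at its end, in the units of the state.
- manip.state(): the state, without advancing time (a new reading comes with each control period).
- manip.camera(name): name is "scene" or "top"; returns a dict with "color" (384x512x3 uint8, red, green, blue), "intrinsics" (3x3 intrinsics, pixels), "extrinsics" (4x4, takes a point from camera to world coordinates). Camera axes: x right, y down, z forward; pixel columns grow to the right and rows downward; lengths in m; the calibration is good to about 2 mm. A picture is of the moment at which its call begins. There is no depth.
- manip.close_job(): hands the job in; it is judged then, once.
The state is a dict: "time_s": time; "joint_positions": joint angles; "joint_vel": joint speeds; "joint_efforts": joint torques, N m; "position": TCP position; "eef_rot": TCP orientation; "wrist_force": force on the tool from outside, world axes, zero at the start; "moment": the same for the moment, N m; "finger_gap": opening from 0.0 (shut) to 1.0 (fully open); "grip_force": force on a finger pad.
Only numpy, scipy, OpenCV 4.12 (cv2) and the standard library are available. Lean on these libraries where they do the work, as an engineer would, in place of code of your own. Each camera call takes 0.05 s, during which the arm holds its last target. There are 200 camera calls.

### The job

The lid of the insulated carrier is down but not fastened. Hook the latch's wire loop over the keeper on the lid, then press the lever flat past centre so that it stays down by itself and draws the lid tight onto its seal. Work gently, without forcing the latch or leaning on the carrier, and leave the things on the bench where they stand.

Things in the scene. Friction and masses are not known exactly. Their poses are not given: they have to be found in the camera images.
- carrier: Insulated grey plastic top-loading carrier, heavy, fixed: 320 deep (its x), 300 wide (its y), 200 high over the lid. Origin: centre of its underside, z up. Its -x axis points out of the end wall that carries the latch (wall plane at x = -160); the lid is hinged at the other end. The latch is on the wall's middle (y = 0); seam of tub and lid at z = 157.
- lid (a joint): Lid hinge, rad, 314 from the latch wall. About -0.002 = the lid lies on its seal under its own weight; -0.012 = drawn down some 3 mm more at the latch; positive = opened. Pressing the seal at the latch takes about 20 N per mm.
- lever (a joint): Angle of the latch lever, rad: 0 = flat along the wall, pointing down (hard stop); 1.57 = sticking straight out; 2.3 = raised (stop). Light friction (0.035 N m): it stays where left. With the bar seated it stands near 1.35; pressing on is against the seal, hardest near 1.0 (0.2 to 0.4 N m, 4 to 8 N square on the tip), then past centre (about 0.35) it snaps flat and stays by itself.
- loop (a joint): Angle of the wire loop to the lever, rad: 0 = in line with a flat lever, pointing up; grows as it swings outward; 2.85 = folded onto the lever (stop). The loop leans outward from upright by (loop - lever). Light friction: it stays where left.
- keeper (a point): Where the middle of the loop's bar must rest (z 173 on the carrier): the gutter of the keeper, a steel upturned hook 20 wide on the lid's end, axes as the carrier. Back plate 4 inside this point (4.5 off the wall, 28 wide), floor 2.5 below, lip 4 outside, 3 thick, its rounded top 6.5 above. So an 8 gutter for a 5 bar: the bar must come over the lip, against the back plate, then down.
- loop_bar (a point): Middle of the free cross bar of the wire loop: steel wire 5 thick, a U lying across the carrier's y. The bar is 48.5 from the loop's pivot. The legs spread to two shoulders 13 short of the bar, 38 wide outside: pinch these along the carrier's y (some 15 N); the loop turns between the pads and slips a few mm as it is swung, drawing the lever with it. z axis: from pivot to bar.
- loop_pivot (a point): Where the loop hangs in the lever: 16 from the lever's pivot. At lever 0 it lies 15.7 below and 3.2 nearer the wall than the lever's pivot (0.2 rad behind the plate), and turns about that pivot with the lever.
- lever_pivot (a point): Axis of the lever, horizontal along the carrier's y: 15 off the wall, 135 above the bench; fixed to the carrier.
- lever_tip (a point): Middle of the flared free end of the lever, a steel plate 20 wide, 2.5 thick, from 10 to 67 from the pivot; its outer face lies 8.3 outside the pivot line. At lever 0 this point is 58 below and 8.5 outside the pivot (about 24 off the wall). The loop lies on the plate's outer (upper) side; press on that side near this end, a tilted finger reaches it without touching the lid.
- jar: Closed green glass jar, 64 across, 85 high, standing near; origin at the centre of its underside. Leave it.
- cake_ring: Steel cake ring, 90 across, 45 high, standing near; origin at the centre of its underside. Leave it.
- shell: Green macaron shell, 45 across, 15 high, lying near on its flat side; origin at its underside. Leave it.

How it is judged:
On the way:
1. the loop's bar lies in the keeper's gutter while the lever still stands off the carrier (x of loop_bar in the frame of keeper between -0.0035 and 0.0035 m and z of loop_bar in the frame of keeper between -0.003 and 0.003 m and value of joint lever above 0.8 rad), for 0.2 s.
At the end, for the whole second after the job is handed in: The bar lies in the keeper's gutter (within 3.5 mm across and 3 mm in height of its seat), the lever is flat on the carrier (joint under 0.08 rad) and still, and the lid is drawn onto its seal (lid joint below -0.006 rad, about 2 mm down at the latch) (x of loop_bar in the frame of keeper between -0.0035 and 0.0035 m and z of loop_bar in the frame of keeper between -0.003 and 0.003 m and value of joint lever below 0.08 rad and value of joint lid below -0.006 rad and velocity of joint lever between -0.05 and 0.05 rad/s); the robot touches nothing.
It fails at once if the lever is pressed with more than 30 N (contact force between the fingers and lever_c0 above 30 N or contact force between the fingers and lever_c1 above 30 N).
It fails at once if the loop is forced against the lid or its keeper with more than 25 N while it is being hooked (lever above 1.5 rad) (contact force between loop and lid above 25 N and value of joint lever above 1.5 rad).
It fails at once if the robot strikes or leans on the carrier or its lid with more than 30 N (contact force between any of the arm, the fingers and lid above 30 N or contact force between any of the arm, the fingers and carrier_c0 above 30 N).
It fails at once if a bystander is moved more than 15 mm (distance of any of jar, cake_ring, shell from where it was at the start of the episode above 0.015 m).
It also fails if it takes over 66 s, if anything falls off the work surface, if the arm or the gripper's body presses on something with over 40 N, if the wrist force passes 120 N, or if a joint passes its speed limit or range.

## Working session

There is one attempt and no reset: what is moved stays moved. The work goes in short steps, Python scripts to look and compute and a tool call to move; the robot and the scene stay as the last step left them, time stands still between calls to the robot, and variables do not carry over. Pictures are saved under pics/ and viewed, at most 10 in all, crops included, and the job is handed in when it is done.

Besides the shell and the picture viewer there is one more tool, called after "Emit:" as name(argument=value, ...), one argument or row to a line, values as JSON. drive_tool: Moves the arm, as the interface text tells. Its arguments: {"type":"object","properties":{"deltas":{"type":"array","items":{"type":"number"}}},"required":["deltas"]}

```bash
mkdir -p pics; cat > h.py <<'E'
import numpy as np, cv2
from bench import manip
from scipy.spatial.transform import Rotation as R
def save(n,f):
    c=manip.camera(n); cv2.imwrite(f,c["color"][:,:,::-1]); np.savez(f[:-4]+'.npz',K=c["intrinsics"],T=c["extrinsics"]); return c
def ray(f,u,v):
    d=np.load(f); K,T=d['K'],d['T']; r=T[:3,:3]@np.linalg.solve(K,[u,v,1]); return T[:3,3],r
def onz(f,u,v,z):
    o,r=ray(f,u,v); return o+r*(z-o[2])/r[2]
def proj(f,p):
    d=np.load(f); q=np.linalg.inv(d['T'])@np.append(p,1); q=d['K']@q[:3]; return q[:2]/q[2]
E
python3 - <<'E'
from h import *
a=save("scene","pics/s0.png");b=save("top","pics/t0.png")
for c in(a,b):print(c["intrinsics"].round(1).tolist(),c["extrinsics"].round(3).tolist())
i=np.hstack([a["color"],b["color"]])[:,:,::-1]
cv2.imwrite("pics/b0.png",cv2.resize(i,(800,300),interpolation=cv2.INTER_AREA))
print(manip.state())
E
```

```text
[[348.3, 0.0, 257.3], [0.0, 348.3, 193.6], [0.0, 0.0, 1.0]] [[0.783, 0.343, -0.518, 0.999], [0.622, -0.452, 0.64, -0.72], [-0.015, -0.823, -0.568, 0.679], [0.0, 0.0, 0.0, 1.0]]
[[471.0, 0.0, 260.3], [0.0, 471.0, 191.4], [0.0, 0.0, 1.0]] [[-0.028, -0.997, 0.069, 0.4], [-1.0, 0.029, 0.007, -0.093], [-0.009, -0.069, -0.998, 1.347], [0.0, 0.0, 0.0, 1.0]]
{'time_s': 0.1, 'joint_positions': array([-1.34531463e+00,  3.81110074e-01,  1.29814771e+00, -3.03583987e-06,
        1.46361342e+00, -2.15312410e-01]), 'joint_vel': array([-1.71867861e-03, -1.02175045e-03, -1.27374276e-03,  1.47268339e-03,
       -1.85091178e-05,  3.94620755e-04]), 'joint_efforts': array([ 3.88799381e-03, -4.49217474e+01, -2.31659442e+01, -1.51978420e-04,
        3.63819694e-03,  2.41884912e-06]), 'position': array([ 0.234643  , -0.49738648,  0.40419591]), 'eef_rot': array([-3.0643521e+00, -6.8652684e-01,  1.4946502e-05]), 'wrist_force': array([-0.87410105,  0.16294935, -0.05112223]), 'moment': array([-0.01880034, -0.0209126 ,  0.04554289]), 'grip_force': 0.0, 'finger_gap': 0.9965877814660223}
```

View pics/s0.png

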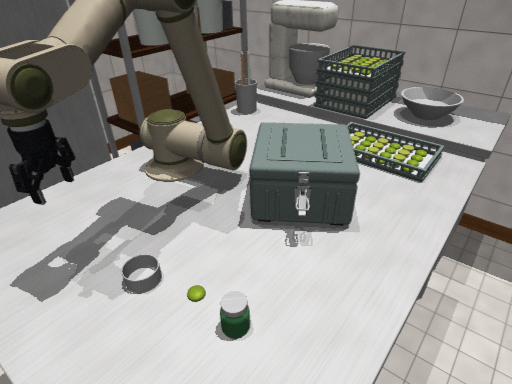

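View pics/t0.png

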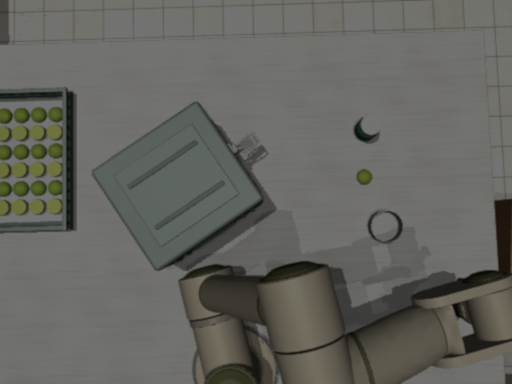

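The scene view shows the latch on the carrier's wall facing the camera (about (302,195)). In the top view the lid's corners are near (197,102), (262,195), (158,269) and (93,173), with the latch sticking out near (250,150). The jar, shell and ring stand to the right.

```bash
python3 - <<'E'
from h import *
s=cv2.imread("pics/s0.png");t=cv2.imread("pics/t0.png")
a=cv2.resize(s[150:225,270:340],(400,429),interpolation=cv2.INTER_CUBIC)
b=cv2.resize(t[110:185,210:280],(400,429),interpolation=cv2.INTER_CUBIC)
cv2.imwrite("pics/z0.png",np.clip(np.hstack([a,b])*1.5,0,255))
# lid outline
g=cv2.cvtColor(t,cv2.COLOR_BGR2HSV)
P=[onz("pics/t0.npz",u,v,.2) for u,v in[(197,102),(262,195),(158,269),(93,173)]]
P=np.array(P);print(P.round(4),np.linalg.norm(np.roll(P,-1,0)-P,axis=1))
for n,z,u,v in[("jar",.085,372,126),("shell",.015,364,177),("ring",.045,385,226)]:print(n,onz("pics/t0.npz",u,v,z).round(3))
# scene corners: bottom front
for u,v,z in[(255,219,0),(351,221,0)]:print(onz("pics/s0.npz",u,v,z).round(4))
E
```

```text
[[ 0.706   0.0655  0.2   ]
 [ 0.4708 -0.0888  0.2   ]
 [ 0.2988  0.1676  0.2   ]
 [ 0.5367  0.3243  0.2   ]] [0.2812889  0.30872383 0.28489824 0.30922545]
jar [ 0.656 -0.391  0.085]
shell [ 0.525 -0.379  0.015]
ring [ 0.385 -0.424  0.045]
[ 0.4597 -0.0676  0.    ]
[0.6995 0.1034 0.    ][ WARN:0@0.664] global loadsave.cpp:1063 imwrite_ Unsupported depth image for selected encoder is fallbacked to CV_8U.
```

View pics/z0.png

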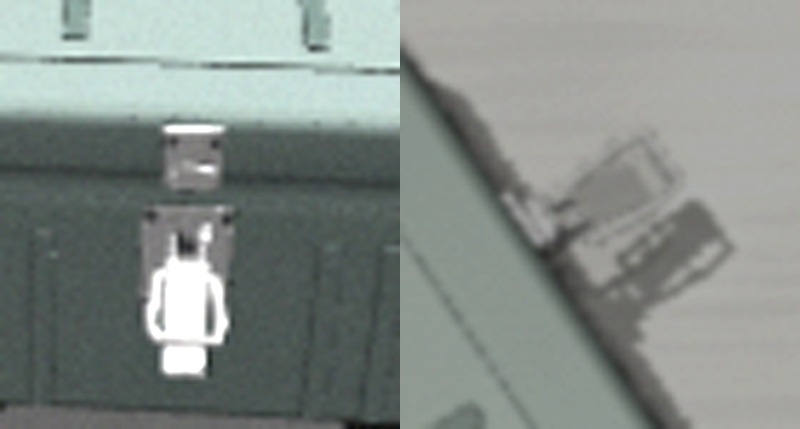

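The zoom shows the keeper's back plate (scene px ~(304,172), top px ~(232,148)). The lever stands out with the loop lying over it: loop bar at scene px ~(302,209), lever end at (302,215). I'll triangulate these and overlay a model to check.

```bash
cat >> h.py <<'E'
def tri(fa,a,fb,b):
    o1,r1=ray(fa,*a);o2,r2=ray(fb,*b);r1/=np.linalg.norm(r1);r2/=np.linalg.norm(r2)
    s=np.linalg.lstsq(np.c_[r1,-r2],o2-o1,rcond=None)[0];p,q=o1+r1*s[0],o2+r2*s[1]
    return (p+q)/2,np.linalg.norm(p-q)
# carrier-side coords: (out from wall, along y, z) -> world
def W(p,c): # c=(wx,wy,yaw)
    n=np.array([-np.cos(c[2]),-np.sin(c[2])]);t=np.array([-np.sin(c[2]),np.cos(c[2])])
    return np.r_[np.array(c[:2])+n*p[0]+t*p[1],p[2]]
def lp(q): return np.array([.015+.0157*np.sin(q)-.0032*np.cos(q),.135-.0157*np.cos(q)-.0032*np.sin(q)])
def arm(q,l,d): return lp(q)+d*np.array([np.sin(l-q),np.cos(l-q)])
def lev(q,along,off): return np.array([.015+along*np.sin(q)+off*np.cos(q),.135-along*np.cos(q)+off*np.sin(q)])
def lines(q,l):
    L=[]
    f=lambda P,y:(P[0],y,P[1])
    for y in(-.010,.010): L.append([f(lev(q,.010,.0083),y),f(lev(q,.067,.0083),y)])
    L.append([f(lev(q,.067,.0083),-.01),f(lev(q,.067,.0083),.01)])
    b,s,r=arm(q,l,.0485),arm(q,l,.0355),lp(q)
    L.append([f(b,-.014),f(b,.014)])
    for e in(-1,1):L.append([f(b,.014*e),f(s,.0165*e),f(r,.012*e)])
    K=[(.0045,-.014,.165),(.0045,.014,.165),(.0045,.014,.1795),(.0045,-.014,.1795)];L.append(K+K[:1])
    K=[(.0155,-.01,.170),(.0155,.01,.170),(.0155,.01,.1795),(.0155,-.01,.1795)];L.append(K+K[:1])
    K=[(0,-.15,.157),(0,.15,.157)];L.append(K)
    return L
def overlay(pre,c,q,l,out,boxes,zoom):
    ims=[]
    for k,(x0,y0,x1,y1) in zip(pre,boxes):
        im=cv2.imread(f"pics/{k}.png")[y0:y1,x0:x1];im=cv2.resize(im,None,fx=zoom,fy=zoom,interpolation=cv2.INTER_CUBIC)
        im=cv2.convertScaleAbs(im,alpha=.9 if k[0]=='s' else 1.4); raw=im.copy()
        for i,P in enumerate(lines(q,l)):
            pts=np.array([(proj(f"pics/{k}.npz",W(p,c))+.5-[x0,y0])*zoom for p in P]).round().astype(np.int32)
            cv2.polylines(im,[pts],False,[(0,0,255),(0,0,255),(0,0,255),(255,0,0),(255,0,0),(255,0,0),(0,255,0),(0,255,255),(255,0,255)][i],1)
        ims.append(np.vstack([raw,im]))
    cv2.imwrite(out,np.hstack(ims))
E
python3 - <<'E'
from h import *
def s(x,y):return (270+x/400*70-.5,150+y/429*75-.5)
def t(x,y):return (210+(x-400)/400*70-.5,110+y/429*75-.5)
S,T="pics/s0.npz","pics/t0.npz"
k,e=tri(S,s(195,128),T,t(526,215));print("keeper top",k.round(4),e)
p,e=tri(S,s(184,340),T,t(668,160));print("bar?",p.round(4),e)
p2,e=tri(S,s(183,375),T,t(660,165));print("tip?",p2.round(4),e)
yaw=np.radians(123.4);n=np.array([-np.cos(yaw),-np.sin(yaw)])
c=np.r_[k[:2]-.0055*n,yaw];print(c)
for x in(p,p2):
    d=x[:2]-c[:2];print("out",d@n,"lat",d@np.array([-n[1],n[0]])*-1,x[2])
# lever angle & loop angle from tip/bar fits
from scipy.optimize import least_squares
def res(v):
    c=v[:3];q,l=v[3:];f=lambda P,y=0:W((P[0],y,P[1]),c)
    return np.r_[proj(S,W((.0045,0,.1795),c))-s(195,128),proj(T,W((.0045,0,.1795),c))-t(526,215),
     proj(S,f(arm(q,l,.0485)))-s(184,340),proj(T,f(arm(q,l,.0485)))-t(668,160),
     proj(S,f(lev(q,.067,.0083)))-s(183,375),(v[2]-yaw)*100]
r=least_squares(res,np.r_[c,1.1,2.5]);print(r.x.round(4),r.fun.round(1))
overlay(("s0","t0"),r.x[:3],*r.x[3:],"pics/o0.png",[(280,165,330,225),(215,125,265,165+20)],5)
im=cv2.imread("pics/o0.png");print(im.shape)
E
```

```text
keeper top [ 0.5916 -0.0171  0.194 ] 0.0006163625521626201
bar? [ 0.6278 -0.0777  0.1223] 0.0012543072910362863
tip? [ 0.6285 -0.0745  0.1003] 0.00166131246174367
[ 0.58856273 -0.01252279  2.1537363 ]
out 0.07605995893281006 lat 0.0031165315363288065 0.12226318124423352
out 0.073731067221005 lat 0.0008307422779071302 0.10030603511563069
[ 0.5878 -0.0124  2.1492  0.9188  2.5429] [-0.5  4.3  0.1  1.6  0.5  0.  -1.4 -0.2  0.3 -0.5 -0.5]
(600, 500, 3)
```

View pics/o0.png

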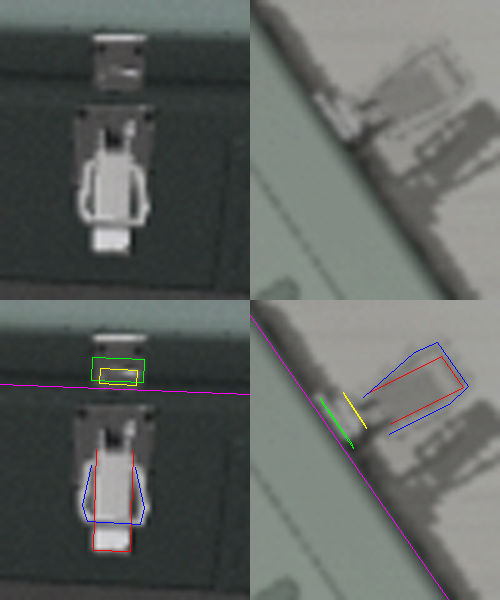

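The overlay fits the lever and loop well (lever ≈0.92, loop ≈2.54). The keeper's back plate reaches higher than I modelled, so I refit with its height free and the lip (scene px ~(304,179)) added.

```bash
python3 - <<'E'
from h import *
from scipy.optimize import least_squares
def s(x,y):return (280+x/5-.5,165+y/5-.5)
def t(x,y):return (215+(x-250)/5-.5,125+y/5-.5)
S,T="pics/s0.npz","pics/t0.npz";yaw=np.radians(123.4)
def res(v):
    c=v[:3];q,l,zp=v[3:];f=lambda P,y=0:W((P[0],y,P[1]),c)
    return np.r_[proj(S,W((.0035,0,zp),c))-s(119,36),proj(T,W((.0035,0,zp),c))-t(337,117),
     proj(S,W((.014,0,.1795),c))-s(120,67),
     proj(S,f(arm(q,l,.0485)))-s(114,222),proj(T,f(arm(q,l,.0485)))-t(459,66),
     proj(S,f(lev(q,.067,.0083)))-s(111,250),(v[2]-yaw)*100]
r=least_squares(res,[.588,-.012,yaw,.9,2.5,.19]);print(r.x.round(4),r.fun.round(1))
c=r.x[:3];q,l=r.x[3:5];print("centre",(c[:2]-.16*np.array([-np.cos(c[2]),-np.sin(c[2])])))
np.save("c.npy",r.x)
n=np.array([-np.cos(c[2]),-np.sin(c[2])])
print("shoulder out,z",arm(q,l,.0355),"world",W(np.insert(arm(q,l,.0355),1,0),c))
# path: shoulder targets
for Q,L in[(q,l),(q,2.0),(1.2,1.7),(1.6,1.7),(2.0,2.0),(2.2,2.1),(2.2,1.9),(2.2,1.8),(2,1.5),(1.7,1.25),(1.45,1)]:
    print(round(Q,2),round(L,2),"sh",(arm(Q,L,.0355)*1e3).round(1),"bar",(arm(Q,L,.0485)*1e3).round(1))
E
```

```text
[ 0.5878 -0.0142  2.1524  0.9629  2.5708  0.1938] [-0.1  0.  -0.3  0.  -0.6  0.4 -0.3  0.2 -0.6 -0.7 -0.1  0.  -0.1]
centre [0.49994008 0.11953382]
shoulder out,z [0.06153534 0.12208932] world [ 0.62165262 -0.06557146  0.12208932]
0.96 2.57 sh [ 61.5 122.1] bar [ 74.5 121.6]
0.96 2.0 sh [ 56.6 141.5] bar [ 67.8 148.1]
1.2 1.7 sh [ 45.5 157.5] bar [ 51.7 168.9]
1.6 1.7 sh [ 34.3 167.6] bar [ 35.6 180.5]
2.0 2.0 sh [ 30.6 174.1] bar [ 30.6 187.1]
2.2 2.1 sh [ 26. 177.] bar [ 24.7 189.9]
2.2 1.9 sh [ 19.1 175.6] bar [ 15.2 188. ]
2.2 1.8 sh [ 15.8 174.3] bar [ 10.7 186.3]
2 1.5 sh [ 13.6 169.8] bar [  7.4 181.2]
1.7 1.25 sh [ 15.5 165.8] bar [  9.9 177.5]
1.45 1 sh [ 14.8 161.9] bar [  9.1 173.6]
```

Emit:
drive_tool(
  deltas=[3.8,-1.6,0,0,0,0,0,3.8,-1.6,0,0,0,0,0,3.8,-1.6,0,0,0,0,0,3.8,-1.6,0,0,0,0,0,3.8,-1.6,0,0,0,0,0,3.8,-1.6,0,0,0,0,0,3.8,-1.6,0,0,0,0,0,3.8,-1.6,0,0,0,0,0,3.8,-1.6,0,0,0,0,0,3.8,-1.6,0,0,0,0,0,3.8,-1.6,0,0,0,0,0,3.8,-1.6,0,0,0,0,0,3.8,-1.6,0,0,0,0,0,3.8,-1.6,0,0,0,0,0],
)

```text
time_s: 1.5
position: [0.6212, -0.0663, 0.4043]
eef_rot: [-3.065, -0.687, 0.001]
wrist_force: [-0.5, -0.8, 1.5]
finger_gap: 1.003
grip_force: 0.0
```

Emit:
drive_tool(
  deltas=[0,0,0,0,0,-0.14,0,0,0,0,0,0,-0.14,0,0,0,0,0,0,-0.14,0,0,0,0,0,0,-0.14,0,0,0,0,0,0,-0.14,0,0,0,0,0,0,-0.14,0,0,0,0,0,0,-0.14,0,0,0,0,0,0,-0.14,0,0,0,0,0,0,-0.14,0,0,0,0,0,0,-0.14,0,0,0,0,0,0,-0.14,0,0,0,0,0,0,-0.14,0],
)

```text
time_s: 2.7
position: [0.6203, -0.0678, 0.4042]
eef_rot: [-1.526, -2.745, 0.0]
wrist_force: [0.9, -0.2, -0.1]
finger_gap: 0.998
grip_force: 0.0
```

```bash
cat >> h.py <<'E'
# where the tool is in carrier terms, and delta (tool axes, cm, rad) to point at distance d ahead of TCP at (out,lat,z) with tilt
def go(out,lat,z,tilt=0.,d=.155):
    c=np.load("c.npy")[:3];s=manip.state();Rc=R.from_rotvec(s["eef_rot"])
    n=np.array([-np.cos(c[2]),-np.sin(c[2]),0]);X=-n;Z=np.array([0,0,-1.]);Y=np.cross(Z,X)
    Rt=R.from_matrix(np.c_[X,Y,Z])*R.from_euler('y',tilt)
    tcp=W((out,lat,z),c)-Rt.apply([0,0,d])
    dp=Rc.inv().apply(tcp-s["position"])*100;dr=(Rc.inv()*Rt).as_rotvec()
    return dp.round(2),dr.round(4)
def where(d=.155):
    c=np.load("c.npy")[:3];s=manip.state();Rc=R.from_rotvec(s["eef_rot"])
    n=np.array([-np.cos(c[2]),-np.sin(c[2]),0]);t=np.array([-np.sin(c[2]),np.cos(c[2]),0])
    p=s["position"]+Rc.apply([0,0,d]);v=p-np.r_[c[:2],0];z=Rc.apply([0,0,1])
    return dict(t=round(float(s["time_s"]),2),olz=np.round([v@n*1e3,v@t*1e3,p[2]*1e3],1),tilt=round(float(np.arctan2(-z@n,-z[2])),3),f=s["wrist_force"].round(1),gap=round(float(s["finger_gap"]),3),g=round(float(s["grip_force"]),1))
E
python3 -c "
from h import *
print(where(),go(.0655,0,.245),manip.state()['joint_positions'].round(2))"
```

```text
{'t': 2.7, 'olz': array([ 62.5,   2.5, 249.2]), 'tilt': 0.001, 'f': array([ 0.9, -0.2, -0.1]), 'gap': 0.998, 'g': 0.0} (array([-0.28,  0.25,  0.42]), array([-0.0007, -0.0008, -0.0258])) [-0.3   0.51  1.08  0.    1.55 -0.85]
```

Emit:
drive_tool(
  deltas=[-0.3,0.25,2,0,0,-0.026,0,0,0,2.5,0,0,0,0,0,0,2.5,0,0,0,0.2,0,0,2.5,0,0,0,0.3,0,0,1.6,0,0,0,0.3,0,0,1,0,0,0,0.3,0,0,0,0,0,0,0.3,0,0,0,0,0,0,0.3],
)

```text
time_s: 3.5
position: [0.6241, -0.0691, 0.2843]
eef_rot: [1.499, 2.76, 0.0]
wrist_force: [-1.1, -0.6, 0.8]
finger_gap: 0.703
grip_force: 0.0
```

```bash
python3 -c "
from h import *
print(where(),go(.0655,0,.128))
save('scene','pics/s1.png');save('top','pics/t1.png')
v=np.load('c.npy');overlay(('s1','t1'),v[:3],v[3],v[4],'pics/o1.png',[(265,135,345,225),(205,105,285,195)],4)
im=cv2.imread('pics/o1.png');cv2.imwrite('pics/o1c.png',im[:360])
cv2.imwrite('pics/o1c.png',np.hstack([im[:360,:320],im[360:,:320]])) "
```

```text
{'t': 3.5, 'olz': array([ 66. ,  -0.2, 129.3]), 'tilt': -0.001, 'f': array([-1.1, -0.6,  0.8]), 'gap': 0.703, 'g': 0.0} (array([ 0.04, -0.01,  0.13]), array([ 0.0006,  0.0007, -0.0056]))
```

View pics/o1c.png

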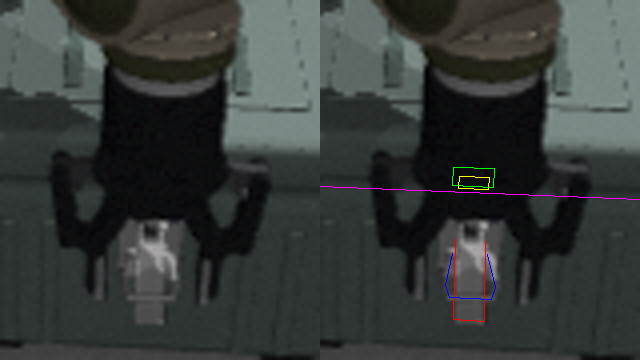

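The gripper straddles the loop symmetrically (pads at px ~98 and ~205, loop centred at ~152), with the tips past the shoulders. Closing.

Emit:
drive_tool(
  deltas=[0,0,0.1,0,0,0,0.45,0,0,0,0,0,0,0.5,0,0,0,0,0,0,0.55,0,0,0,0,0,0,0.6,0,0,0,0,0,0,0.6,0,0,0,0,0,0,0.6],
)

```text
time_s: 4.2
position: [0.624, -0.0691, 0.2828]
eef_rot: [1.499, 2.761, 0.0]
wrist_force: [1.2, 0.4, 1.3]
finger_gap: 0.408
grip_force: 41.8
```

```bash
python3 -c "
from h import *
print(where())"
```

```text
{'t': 4.2, 'olz': array([ 65.8,  -0. , 127.8]), 'tilt': -0.0, 'f': array([1.2, 0.4, 1.3]), 'gap': 0.408, 'g': 41.8}
```

Emit:
drive_tool(
  deltas=[0,0,-0.5,0,0,0,0.6,0.07,0,-0.5,0,0,0,0.6,0.16,0,-0.48,0,0,0,0.6,0.26,0,-0.46,0,0,0,0.6,0.28,0,-0.4,0,0,0,0.6,0.28,0,-0.4,0,0,0,0.6,0.28,0,-0.4,0,0,0,0.6,0.27,0,-0.4,0,0,0,0.6,0,0,0,0,0,0,0.6],
)

```text
time_s: 5.1
position: [0.615, -0.0551, 0.3186]
eef_rot: [-1.498, -2.761, -0.001]
wrist_force: [2.4, 0.5, -3.5]
finger_gap: 0.413
grip_force: 41.8
```

```bash
python3 -c "
from h import *
print(where())
save('scene','pics/s2.png');save('top','pics/t2.png')
v=np.load('c.npy');overlay(('s2','t2'),v[:3],1.2,1.7,'pics/o2.png',[(265,135,345,225),(205,105,285,195)],4)
im=cv2.imread('pics/o2.png')
cv2.imwrite('pics/o2c.png',np.hstack([im[:360,:320],im[360:,:320]])) "
```

```text
{'t': 5.1, 'olz': array([ 49.1,  -0.2, 163.6]), 'tilt': 0.0, 'f': array([ 2.4,  0.5, -3.5]), 'gap': 0.413, 'g': 41.8}
```

View pics/o2c.png

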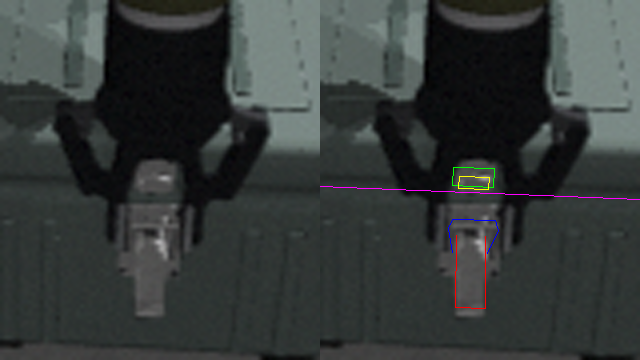

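The loop now stands up between the pads (bar at crop y≈207, lever end at y≈316), with the lever slightly lower than planned. I'll estimate the angles.

```bash
cat >> h.py <<'E'
def fitql(S,tipv,barv,g):
    from scipy.optimize import least_squares
    c=np.load("c.npy")[:3];f=lambda P:proj(S,W((P[0],0,P[1]),c))[1]
    r=least_squares(lambda v:[f(lev(v[0],.067,.0083))-tipv,f(arm(v[0],v[1],.0485))-barv],g).x
    return r.round(3),"sh",(arm(*r,.0355)*1e3).round(1),"bar",(arm(*r,.0485)*1e3).round(1)
E
python3 -c "
from h import *
print(fitql('pics/s2.npz',135+316/4-.5,135+207/4-.5,[1.1,1.6]))
for g in ([1.1,.8],[1.1,2.2]): print(fitql('pics/s2.npz',135+316/4-.5,135+207/4-.5,g))
"
```

```text
(array([1.051, 1.325]), 'sh', array([ 36.6, 158.6]), 'bar', array([ 40.2, 171.1]))
(array([1.051, 1.325]), 'sh', array([ 36.6, 158.6]), 'bar', array([ 40.2, 171.1]))
(array([1.051, 1.325]), 'sh', array([ 36.6, 158.6]), 'bar', array([ 40.2, 171.1]))
```

The row at y≈207 is the latch base plate's top edge (it was there in the first picture too), so the bar is lower at y≈222. That fits lever ≈1.05, loop ≈1.54, gripped ~37 from the pivot. I'll continue lifting along that geometry.

```bash
python3 -c "
from h import *
c=np.load('c.npy')[:3]
for q,l in((1.05,1.54),(1.3,1.7),(1.6,1.85),(1.9,2.05),(2.2,2.2),(2.2,2.05),(2.2,1.9),(2.2,1.8)):
  b=arm(q,l,.0485);t=lev(q,.067,.0083)
  print(q,l,'grasp',((arm(q,l,.0375))*1e3+[4.3,6]).round(1),'bar',(b*1e3).round(1),'rows(crop)',[(proj('pics/s2.npz',W((p[0],0,p[1]),c))[1]+.5-135)*4 for p in(b,t)])
"
```

```text
1.05 1.54 grasp [ 49.  163.5] bar [ 49.9 167.2] rows(crop) [np.float64(220.08167607526627), np.float64(316.04619814697173)]
1.3 1.7 grasp [ 48.2 168.3] bar [ 48.2 172.4] rows(crop) [np.float64(212.07244598159718), np.float64(300.69611999914696)]
1.6 1.85 grasp [ 44.4 174.6] bar [ 42.8 179.3] rows(crop) [np.float64(198.815094434603), np.float64(275.75515837489377)]
1.9 2.05 grasp [ 40.8 180.1] bar [ 38.1 185. ] rows(crop) [np.float64(187.59966808427237), np.float64(246.00458267166925)]
2.2 2.2 grasp [ 33.9 185.2] bar [ 29.6 190.2] rows(crop) [np.float64(174.01323196596707), np.float64(214.5831898968936)]
2.2 2.05 grasp [ 28.3 184.7] bar [ 22.3 189.6] rows(crop) [np.float64(168.91913956723533), np.float64(214.5831898968936)]
2.2 1.9 grasp [ 22.8 183.5] bar [ 15.2 188. ] rows(crop) [np.float64(165.39662087308375), np.float64(214.5831898968936)]
2.2 1.8 grasp [ 19.3 182.2] bar [ 10.7 186.3] rows(crop) [np.float64(163.94740310194265), np.float64(214.5831898968936)]
```

Emit:
drive_tool(
  deltas=[0.04,0,-0.24,0,0,0,0.6,0.04,0,-0.24,0,0,0,0.6,0.19,0,-0.32,0,0,0,0.6,0.19,0,-0.32,0,0,0,0.6,0.18,0,-0.28,0,0,0,0.6,0.18,0,-0.28,0,0,0,0.6,0.35,0,-0.25,0,0,0,0.6,0.35,0,-0.25,0,0,0,0.6,0,0,0,0,0,0,0.6],
)

```text
time_s: 6.1
position: [0.6067, -0.0427, 0.3408]
eef_rot: [1.498, 2.76, -0.0]
wrist_force: [3.4, -0.5, -0.7]
finger_gap: 0.411
grip_force: 39.6
```

```bash
python3 -c "
from h import *
print(where())
save('scene','pics/s3.png');save('top','pics/t3.png')
v=np.load('c.npy');overlay(('s3','t3'),v[:3],2.2,2.2,'pics/o3.png',[(270,145,335,220),(205,105,285,195)],6)
im=cv2.imread('pics/s3.png')[145:220,270:335];a=cv2.resize(im,None,fx=6,fy=6,interpolation=cv2.INTER_CUBIC);a=cv2.convertScaleAbs(a,alpha=1.8)
im=cv2.imread('pics/t3.png')[105:180,205:270];b=cv2.resize(im,None,fx=6,fy=6,interpolation=cv2.INTER_CUBIC);b=cv2.convertScaleAbs(b,alpha=1.8)
cv2.imwrite('pics/o3c.png',np.hstack([a,b])) "
```

```text
{'t': 6.1, 'olz': array([ 34.4,  -0.2, 185.8]), 'tilt': -0.001, 'f': array([ 3.4, -0.5, -0.7]), 'gap': 0.411, 'g': 39.6}Traceback (most recent call last):
  File "<string>", line 5, in <module>
    v=np.load('c.npy');overlay(('s3','t3'),v[:3],2.2,2.2,'pics/o3.png',[(270,145,335,220),(205,105,285,195)],6)
                       ~~~~~~~^^^^^^^^^^^^^^^^^^^^^^^^^^^^^^^^^^^^^^^^^^^^^^^^^^^^^^^^^^^^^^^^^^^^^^^^^^^^^^^^^
  File "h.py", line 44, in overlay
    cv2.imwrite(out,np.hstack(ims))
                    ~~~~~~~~~^^^^^
    return _nx.concatenate(arrs, 1, dtype=dtype, casting=casting)
           ~~~~~~~~~~~~~~~^^^^^^^^^^^^^^^^^^^^^^^^^^^^^^^^^^^^^^^
ValueError: all the input array dimensions except for the concatenation axis must match exactly, but along dimension 0, the array at index 0 has size 900 and the array at index 1 has size 1080
```

```bash
cat >> h.py <<'E'
def view(tag,q,l):
    v=np.load("c.npy");overlay(("s"+tag,),v[:3],q,l,f"pics/x.png",[(270,145,335,220)],6)
    im=cv2.imread("pics/x.png");cv2.imwrite(f"pics/v{tag}.png",cv2.convertScaleAbs(np.hstack([im[:450],im[450:]]),alpha=1.6))
E
python3 -c "
from h import *
view('3',2.2,2.2)"
```

```text
(no output)
```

View pics/v3.png

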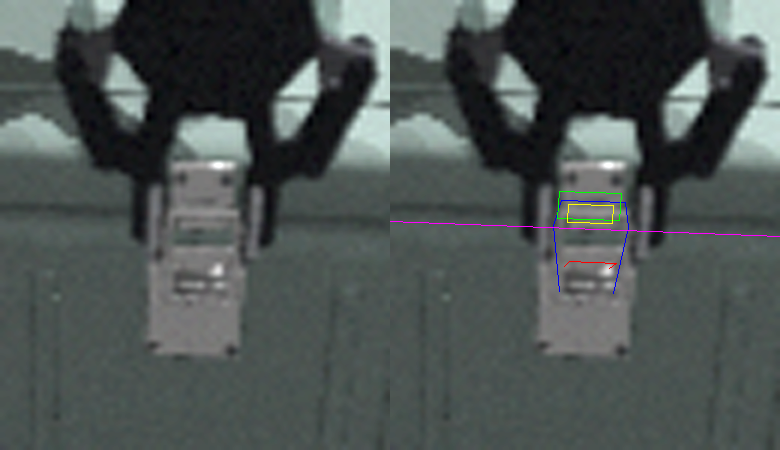

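The lever stands up nearly end-on (its end near y≈275), the bar spans the pads at y≈214, and the keeper is behind it. The lever is about 2.05–2.1. Raise a little more, then bring the bar in over the lip in small steps while watching the force.

Emit:
drive_tool(
  deltas=[0.1,0,-0.2,0,0,0,0.6,0.2,0,-0.2,0,0,0,0.6,0.2,0,0,0,0,0,0.6,0.2,0,0,0,0,0,0.6,0.2,0,0,0,0,0,0.6,0.2,0,0,0,0,0,0.6,0,0,0,0,0,0,0.6],
)

```text
time_s: 6.9
position: [0.6009, -0.0335, 0.344]
eef_rot: [1.498, 2.761, 0.0]
wrist_force: [3.8, -1.5, -0.2]
finger_gap: 0.408
grip_force: 39.4
```

```bash
python3 -c "
from h import *
print(where())
save('scene','pics/s4.png');view('4',2.2,2.0)"
```

```text
{'t': 6.9, 'olz': array([ 23.3,  -0.3, 189. ]), 'tilt': -0.0, 'f': array([ 3.8, -1.5, -0.2]), 'gap': 0.408, 'g': 39.4}
```

View pics/v4.png

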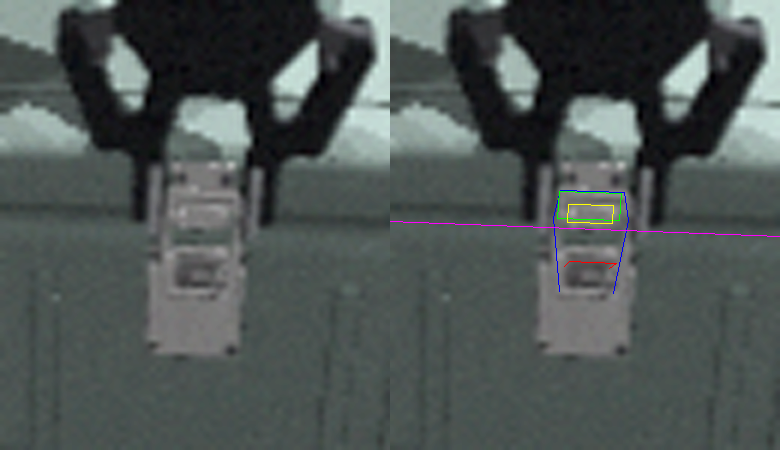

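The bar (y≈192) now shows above the lip (y≈208), matching the model at lever 2.2 / loop 2.0, i.e. bar ~20 mm off the wall and above the lip. I'll move further in, gently.

Emit:
drive_tool(
  deltas=[0.2,0,0,0,0,0,0.6,0.2,0,0.02,0,0,0,0.6,0.2,0,0.04,0,0,0,0.6,0.15,0,0.04,0,0,0,0.6,0,0,0,0,0,0,0.6],
)

```text
time_s: 7.45
position: [0.5968, -0.0272, 0.3429]
eef_rot: [-1.498, -2.761, -0.0]
wrist_force: [4.0, 2.2, -0.9]
finger_gap: 0.409
grip_force: 39.7
```

```bash
python3 -c "
from h import *
print(where())"
```

```text
{'t': 7.45, 'olz': array([ 15.8,  -0.4, 187.9]), 'tilt': 0.0, 'f': array([ 4. ,  2.2, -0.9]), 'gap': 0.409, 'g': 39.7}
```

Emit:
drive_tool(
  deltas=[0.1,0,0,0,0,0,0.6,0.07,0,0.1,0,0,0,0.6,0,0,0.2,0,0,0,0.6,0,0,0.2,0,0,0,0.6,0,0,0.2,0,0,0,0.6,0,0,0,0,0,0,0.6],
)

```text
time_s: 8.05
position: [0.596, -0.0259, 0.3355]
eef_rot: [-1.499, -2.761, -0.0]
wrist_force: [4.0, 1.9, -0.8]
finger_gap: 0.41
grip_force: 40.1
```

```bash
python3 -c "
from h import *
print(where())
save('scene','pics/s5.png');view('5',1.85,1.4)"
```

```text
{'t': 8.05, 'olz': array([ 14.2,  -0.3, 180.5]), 'tilt': 0.0, 'f': array([ 4. ,  1.9, -0.8]), 'gap': 0.41, 'g': 40.1}
```

View pics/v5.png

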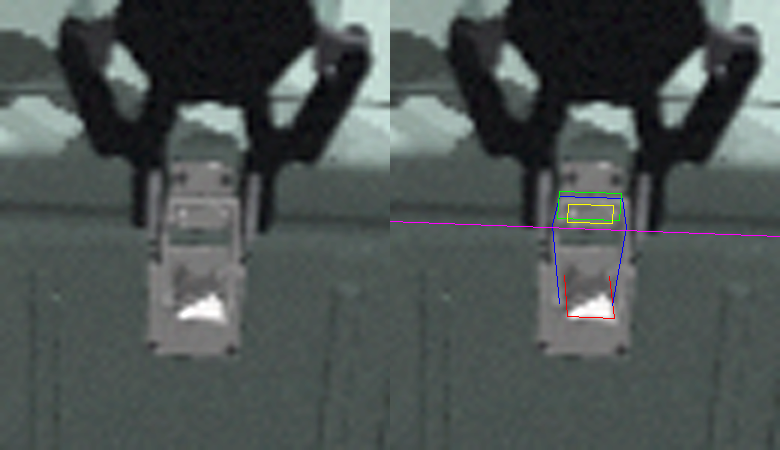

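The lever end is at y≈318 as the model says (lever ≈1.85). The bar (y≈198) lies behind the lip (y≈206–220), roughly 7 mm above its seat. I'll lower it further.

Emit:
drive_tool(
  deltas=[0,0,0.15,0,0,0,0.6,0,0,0.15,0,0,0,0.6,0,0,0.15,0,0,0,0.6,0,0,0.15,0,0,0,0.6,0,0,0,0,0,0,0.6],
)

```text
time_s: 8.6
position: [0.5962, -0.0263, 0.3298]
eef_rot: [1.499, 2.759, -0.0]
wrist_force: [8.8, -5.2, -0.4]
finger_gap: 0.409
grip_force: 40.0
```

Emit:
drive_tool(
  deltas=[0,0,0.1,0,0,0,0.6,0,0,0.1,0,0,0,0.6,0,0,0,0,0,0,0.6],
)

```text
time_s: 8.9
position: [0.5961, -0.0262, 0.3279]
eef_rot: [1.499, 2.76, 0.0]
wrist_force: [4.1, 6.5, -0.2]
finger_gap: 0.412
grip_force: 40.0
```

```bash
python3 - <<'E'
from h import *
print(where())
save('scene','pics/s6.png')
c=np.load('c.npy')[:3]
# lever tip row: bright plate end along the lever's centre columns
im=cv2.imread('pics/s6.png').max(2).astype(int)
for q in(1.2,1.3,1.4,1.5,1.6,1.8):
    p=lev(q,.067,.0083);print(q,(proj('pics/s6.npz',W((p[0],0,p[1]),c))).round(1),end=' ')
u=int(round(proj('pics/s6.npz',W((.06,0,.13),c))[0]));print();print(u,list(enumerate(im[186:218,u-1:u+2].mean(1).astype(int),186)))
E
```

```text
{'t': 8.9, 'olz': array([ 14.7,  -0.3, 172.9]), 'tilt': -0.001, 'f': array([ 4.1,  6.5, -0.2]), 'gap': 0.412, 'g': 40.0}
1.2 [302.  211.4] 1.3 [302.1 209.7] 1.4 [302.3 207.8] 1.5 [302.5 205.7] 1.6 [302.6 203.4] 1.8 [302.9 198.6] 
302 [(186, np.int64(88)), (187, np.int64(85)), (188, np.int64(85)), (189, np.int64(77)), (190, np.int64(78)), (191, np.int64(60)), (192, np.int64(35)), (193, np.int64(40)), (194, np.int64(86)), (195, np.int64(85)), (196, np.int64(84)), (197, np.int64(92)), (198, np.int64(98)), (199, np.int64(104)), (200, np.int64(115)), (201, np.int64(148)), (202, np.int64(184)), (203, np.int64(210)), (204, np.int64(213)), (205, np.int64(213)), (206, np.int64(213)), (207, np.int64(193)), (208, np.int64(184)), (209, np.int64(179)), (210, np.int64(135)), (211, np.int64(69)), (212, np.int64(57)), (213, np.int64(57)), (214, np.int64(56)), (215, np.int64(57)), (216, np.int64(57)), (217, np.int64(56))]
```

The lever end is at row ~210, which puts the lever at ≈1.35, so the bar is seated. Release, rise clear, then close and tilt for the press.

Emit:
drive_tool(
  deltas=[0,0,0,0,0,0,0.5,0,0,0,0,0,0,0.4,0,0,0,0,0,0,0.2,0,0,0,0,0,0,0.1,0,0,0,0,0,0,0.1,0,0,-0.5,0,0,0,0.1,0,0,-1.5,0,0,0,0.1,0,0,-2,0,0,0,0.1,0,0,-2,0,0,0,0.1,0,0,-2,0,0,0,0.1,-2,0,0,0,0,0,0.3,-3,0,0,0,0,0,0.5,-3,0,0,0,0,0,0.7,-3,0,0,0,0,0,1,0,0,0,0,0,0,1],
)

```text
time_s: 10.45
position: [0.6568, -0.1212, 0.4071]
eef_rot: [-1.503, -2.759, 0.001]
wrist_force: [0.0, 0.7, -0.7]
finger_gap: 0.045
grip_force: 0.0
```

```bash
python3 - <<'E'
from h import *
print(where(.173))
save('scene','pics/s7.png')
im=cv2.imread('pics/s7.png').max(2).astype(int)
print(list(enumerate(im[195:218,301:304].mean(1).astype(int),195)))
save('scene','pics/s7.png');v=np.load("c.npy");view('7',1.35,.93)
th=.7;x=np.array([-np.cos(th),np.sin(th)])*.011
for q,a in((1.35,.062),(1.1,.062),(.9,.062),(.85,.043),(.6,.045),(.35,.047),(.15,.048),(.05,.048)):
    P=lev(q,a,.0083)+(x if q>.87 else -x);print(q,(P*1e3).round(1))
print(go(.09,0,.16,.7,.173))
E
```

```text
{'t': 10.45, 'olz': array([127.4,   1.3, 234.1]), 'tilt': -0.0, 'f': array([ 0. ,  0.7, -0.7]), 'gap': 0.045, 'g': 0.0}
[(195, np.int64(199)), (196, np.int64(201)), (197, np.int64(198)), (198, np.int64(198)), (199, np.int64(198)), (200, np.int64(198)), (201, np.int64(199)), (202, np.int64(200)), (203, np.int64(201)), (204, np.int64(201)), (205, np.int64(202)), (206, np.int64(202)), (207, np.int64(188)), (208, np.int64(172)), (209, np.int64(179)), (210, np.int64(160)), (211, np.int64(76)), (212, np.int64(61)), (213, np.int64(60)), (214, np.int64(58)), (215, np.int64(60)), (216, np.int64(60)), (217, np.int64(59))]
1.35 [ 68.9 136.6]
1.1 [ 65.6 121.4]
0.9 [ 60.3 110. ]
0.85 [ 61.2 105.8]
0.6 [55.7 95.5]
0.35 [47.3 86.6]
0.15 [38.8 81.7]
0.05 [34.1 80.4]
(array([-7.7 ,  0.11, 11.54]), array([ 0.002 ,  0.6994, -0.0062]))
```

View pics/v7.png

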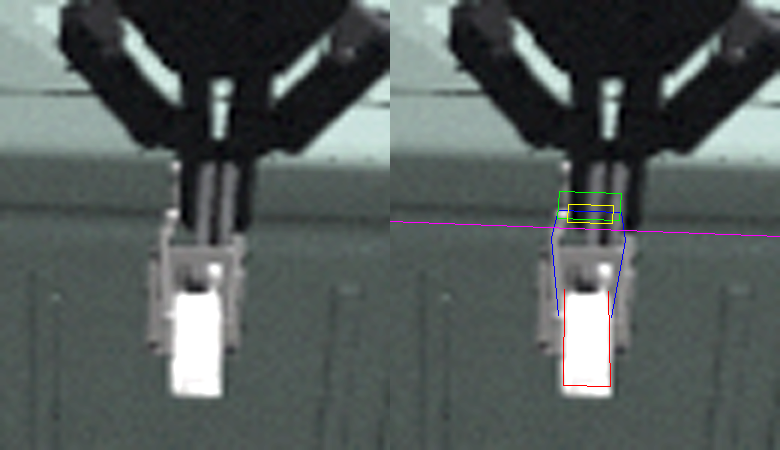

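The lever stays near 1.3, and the loop's legs run up to the keeper as the hooked model predicts. Now move out, tilt and approach the lever's upper face.

Emit:
drive_tool(
  deltas=[-2.6,0.1,0,0,0,0,1,-2.6,0,0,0,0,0,1,-2.5,0,0,0,0,0,1,0,0,0,0,0.14,0,1,0,0,0,0,0.14,0,1,0,0,0,0,0.14,0,1,0,0,0,0,0.14,0,1,0,0,0,0,0.14,0,1,0,0,0,0,0,0,1,0,0,0,0,0,0,1],
)

```text
time_s: 11.55
position: [0.6986, -0.1816, 0.4082]
eef_rot: [-1.19, -2.193, -0.432]
wrist_force: [0.6, -0.8, 0.1]
finger_gap: 0.002
grip_force: 0.0
```

```bash
python3 - <<'E'
from h import *
print(where(.173),go(.068,0,.150,.7,.173),manip.state()['joint_positions'].round(2))
E
```

```text
{'t': 11.55, 'olz': array([ 89.7,  -1.2, 275.4]), 'tilt': 0.696, 'f': array([ 0.6, -0.8,  0.1]), 'gap': 0.002, 'g': 0.0} (array([-6.44, -0.07, 11.02]), array([ 0.0034,  0.0036, -0.0039])) [-0.46  0.81  0.55  0.48  2.34 -0.8 ]
```

Emit:
drive_tool(
  deltas=[-1.4,0,2.4,0,0,0,1,-1.4,0,2.4,0,0,0,1,-1.4,-0.07,2.4,0,0,0,1,-1.2,0,2,0,0,0,1,-1,0,1.8,0,0,0,1,0,0,0,0,0,0,1],
)

```text
time_s: 12.15
position: [0.6857, -0.1633, 0.2805]
eef_rot: [-1.188, -2.189, -0.431]
wrist_force: [1.1, -0.7, -0.6]
finger_gap: 0.001
grip_force: 0.0
```

```bash
python3 - <<'E'
from h import *
print(where(.173),go(.0685,0,.136,.7,.173),manip.state()['joint_positions'].round(2))
th=.7;D=np.array([[-np.cos(th),np.sin(th)],[-np.sin(th),-np.cos(th)]]) # tool x,z in (out,up)
P=np.array([[68,150],[67,130],[65.6,121.4],[60.3,110],[58,103],[53,93.5],[45,85],[37,81],[33,80]])
print((np.diff(P,axis=0)@D.T/10).round(2))
E
```

```text
{'t': 12.15, 'olz': array([6.680e+01, 1.000e-01, 1.483e+02]), 'tilt': 0.701, 'f': array([ 1.1, -0.7, -0.6]), 'gap': 0.001, 'g': 0.0} (array([-0.91,  0.02,  0.83]), array([ 0.0005, -0.0008, -0.0049])) [-0.44  0.84  0.85  0.39  2.04 -0.95]
[[-1.21  1.59]
 [-0.45  0.75]
 [-0.33  1.21]
 [-0.28  0.68]
 [-0.23  1.05]
 [ 0.06  1.17]
 [ 0.35  0.82]
 [ 0.24  0.33]]
```

Emit:
drive_tool(
  deltas=[-0.19,0,0.23,0,0,0,1,-0.19,0,0.23,0,0,0,1,-0.19,0,0.23,0,0,0,1,-0.19,0,0.23,0,0,0,1,-0.19,0,0.23,0,0,0,1,-0.19,0,0.23,0,0,0,1],
)

```text
time_s: 12.75
position: [0.686, -0.1642, 0.2645]
eef_rot: [-1.189, -2.19, -0.434]
wrist_force: [-0.2, 0.2, 0.2]
finger_gap: -0.005
grip_force: 0.0
```

Emit:
drive_tool(
  deltas=[-0.13,0,0.15,0,0,0,1,-0.13,0,0.15,0,0,0,1,-0.13,0,0.15,0,0,0,1,-0.13,0,0.15,0,0,0,1],
)

```text
time_s: 13.15
position: [0.6861, -0.1642, 0.2566]
eef_rot: [-1.189, -2.19, -0.434]
wrist_force: [0.3, -0.2, 0.6]
finger_gap: 0.002
grip_force: 0.2
```

```bash
cat >> h.py <<'E'
def tiprow(tag):
    save('scene',f'pics/{tag}.png');S=f'pics/{tag}.npz';c=np.load('c.npy')[:3]
    im=cv2.imread(f'pics/{tag}.png').max(2).astype(int)
    print([(v,[int(im[v,u-1:u+2].mean()) for u in(298,302,306)]) for v in range(206,222)])
    print([(q,proj(S,W(np.insert(lev(q,.067,.0083),1,0),c))[1].round(1)) for q in(0,.2,.4,.6,.8,1,1.2,1.4)])
E
python3 - <<'E'
from h import *
print(where(.173));tiprow('s8')
E
```

```text
{'t': 13.15, 'olz': array([ 67.9,  -0.3, 124.3]), 'tilt': 0.7, 'f': array([ 0.3, -0.2,  0.6]), 'gap': 0.002, 'g': 0.2}
[(206, [75, 66, 12]), (207, [73, 62, 12]), (208, [70, 50, 10]), (209, [66, 36, 9]), (210, [63, 36, 56]), (211, [69, 66, 63]), (212, [57, 65, 68]), (213, [57, 58, 59]), (214, [57, 56, 58]), (215, [57, 57, 57]), (216, [57, 57, 56]), (217, [55, 57, 57]), (218, [57, 58, 57]), (219, [58, 57, 57]), (220, [58, 59, 57]), (221, [45, 48, 51])]
[(0, np.float64(213.2)), (0.2, np.float64(215.3)), (0.4, np.float64(216.4)), (0.6, np.float64(216.6)), (0.8, np.float64(215.9)), (1, np.float64(214.1)), (1.2, np.float64(211.4)), (1.4, np.float64(207.8))]
```

Emit:
drive_tool(
  deltas=[-0.09,0,0.15,0,0,0,1,-0.09,0,0.15,0,0,0,1,-0.09,0,0.15,0,0,0,1,-0.08,0,0.15,0,0,0,1],
)

```text
time_s: 13.6
position: [0.6854, -0.1632, 0.2497]
eef_rot: [-1.189, -2.19, -0.434]
wrist_force: [0.1, 0.2, 1.4]
finger_gap: -0.002
grip_force: 0.2
```

Emit:
drive_tool(
  deltas=[-0.05,0,0.18,0,0,0,1,-0.05,0,0.18,0,0,0,1,-0.05,0,0.18,0,0,0,1],
)

```text
time_s: 13.9
position: [0.6841, -0.1612, 0.2447]
eef_rot: [-1.189, -2.19, -0.434]
wrist_force: [-0.3, 0.0, 0.7]
finger_gap: -0.003
grip_force: 0.1
```

```bash
python3 - <<'E'
from h import *
print(where(.173));tiprow('s9')
E
```

```text
{'t': 13.9, 'olz': array([ 64.3,  -0.3, 112.3]), 'tilt': 0.7, 'f': array([-0.3,  0. ,  0.7]), 'gap': -0.003, 'g': 0.1}
[(206, [84, 75, 64]), (207, [79, 68, 56]), (208, [78, 69, 27]), (209, [75, 54, 12]), (210, [72, 48, 9]), (211, [71, 45, 10]), (212, [67, 32, 14]), (213, [63, 44, 45]), (214, [68, 85, 61]), (215, [57, 51, 58]), (216, [56, 55, 57]), (217, [57, 57, 56]), (218, [56, 57, 57]), (219, [57, 56, 58]), (220, [61, 60, 57]), (221, [46, 48, 51])]
[(0, np.float64(213.2)), (0.2, np.float64(215.3)), (0.4, np.float64(216.4)), (0.6, np.float64(216.6)), (0.8, np.float64(215.9)), (1, np.float64(214.1)), (1.2, np.float64(211.4)), (1.4, np.float64(207.8))]
```

The lever has gone to about 1.0 with under 1.5 N, far less than the seal should give, so the bar is probably not in the gutter. I'll back the finger off and check the loop numerically, as the picture allowance is used up.

Emit:
drive_tool(
  deltas=[0,0,-1,0,0,0,1,0,0,-3,0,0,0,1,0,0,-4,0,0,0,1,0,0,-4,0,0,0,1,-3,0,0,0,0,0,1,-3,0,0,0,0,0,1,0,0,0,0,0,0,1],
)

```text
time_s: 14.65
position: [0.7516, -0.2675, 0.2932]
eef_rot: [-1.191, -2.183, -0.434]
wrist_force: [0.5, -0.0, -1.1]
finger_gap: 0.001
grip_force: 0.0
```

```bash
python3 - <<'E'
from h import *
print(where(.173))
save('scene','pics/s10.png');save('top','pics/t10.png')
g=lambda f:cv2.cvtColor(cv2.imread(f),cv2.COLOR_BGR2GRAY)
a=g('pics/s10.png');b=g('pics/s0.png')
c=np.load('c.npy')[:3]
print('cols 290..318');
for v in range(168,218): print(v,' '.join('%3d'%x for x in a[v,290:318]))
P=lambda p:proj('pics/s10.npz',W(p,c)).round(1)
for q,l in((1.,.55),(1.,.8),(1.,1.1),(1.25,.9)):
    b_=arm(q,l,.0485);s_=arm(q,l,.0355);print(q,l,(b_*1e3).round(),'bar',P((b_[0],-.014,b_[1])),P((b_[0],.014,b_[1])),'sh',P((s_[0],-.0165,s_[1])),P((s_[0],.0165,s_[1])))
E
```

```text
{'t': 14.65, 'olz': array([189.6,   1.8, 161.4]), 'tilt': 0.705, 'f': array([ 0.5, -0. , -1.1]), 'gap': 0.001, 'g': 0.0}
cols 290..318
168 100 101 100  96  83  83  83  83  79  79  77  73  75  76  76  76  79  96 134 144 152 159 161 165 167 168 171 170
169  99  99  95  96  85  82  80  85  77  78  78  79  77  75  77  80 108 139 150 155 158 164 165 169 171 172 173 175
170  96  98  93  85  83  83  84  82  81  76  78  76  75  76  90 125 144 152 156 161 164 167 169 170 173 175 174 175
171  98  98  97  86  86  82  82  81  84  79  77  70  82 105 137 145 153 157 162 166 169 169 172 174 175 176 178 177
172  98 101  95  85  84  82  86  84  80  80  83  82 108 138 152 155 160 161 166 168 171 173 172 175 176 178 178 179
173 100 100  95  86  81  84  84  84  84  81  95 125 145 154 155 158 166 168 169 173 175 175 177 177 178 179 181 181
174 100  98  96  80  83  82  84  85  86 107 139 148 156 158 163 166 168 172 173 174 176 176 179 178 178 181 182 182
175 100  96  98  81  82  84  82  90 113 142 148 156 158 165 165 166 169 172 174 173 175 179 176 180 179 181 180 185
176  99  95  87  84  83  85 107 137 1
[... 4468 characters left out ...]
12 109 106 104  99
215 167 163 162 157 158 156 160 148  50  79 122 143 140 137 135 134 129 125 125 120 119 115 113 110 105 104 100  98
216 163 161 158 158 157 154 150 148 126  55  90 118 134 134 131 129 129 123 120 117 118 112 108 106 103  97  96  92
217 160 158 158 154 154 149 148 147 136  86  65  92 133 133 128 126 125 120 115 112 110 108 102 103  99  96  91  86
1.0 0.55 [  5. 167.] bar [307.8 180.5] [297.4 180.2] sh [308.5 185.3] [296.3 184.9]
1.0 0.8 [ 17. 171.] bar [308.  181.6] [297.5 181.2] sh [308.6 186.1] [296.4 185.7]
1.0 1.1 [ 31. 172.] bar [308.2 184.3] [297.6 183.9] sh [308.8 188.1] [296.4 187.7]
1.25 0.9 [ 12. 173.] bar [308.  180.3] [297.5 179.9] sh [308.6 185. ] [296.4 184.6]
```

The wrist blocks the camera, so I move it sideways and look again numerically.

Emit:
drive_tool(
  deltas=[0,-4,0,0,0,0,1,0,-4,0,0,0,0,1,0,-4,0,0,0,0,1,0,-4,0,0,0,0,1,0,-4,0,0,0,0,1,0,0,0,0,0,0,1],
)

```text
time_s: 15.35
position: [0.5801, -0.3755, 0.3011]
eef_rot: [-1.195, -2.19, -0.434]
wrist_force: [-0.5, -0.3, -0.0]
finger_gap: -0.001
grip_force: 0.0
```

```bash
python3 - <<'E'
from h import *
print(where(.173))
save('scene','pics/s10.png');save('top','pics/t10.png')
g=lambda f:cv2.cvtColor(cv2.imread(f),cv2.COLOR_BGR2GRAY)
a=g('pics/s10.png');b=g('pics/s0.png')
print('cols 293..313 now | start');
for v in range(169,217): print(v,' '.join('%3d'%x for x in a[v,293:313]),'|',' '.join('%3d'%x for x in b[v,293:313]) if v<192 else '')
E
```

```text
{'t': 15.35, 'olz': array([186.6, 203.9, 168.4]), 'tilt': 0.697, 'f': array([-0.5, -0.3, -0. ]), 'gap': -0.001, 'g': 0.0}
cols 293..313 now | start
169 133 135 133 134 133 137 137 137 136 136 137 136 135 138 138 137 139 139 140 137 | 129 130 130 132 131 131 133 130 129 131 133 134 136 136 131 133 133 135 134 134
170  94 113 114 115 112 106 110  91 111 119 118 116 124 123 125 127 125 128 129 126 |  91 110 110 112 110 108 107  93 106 114 114 109 120 117 125 122 125 122 124 127
171  84  86  87  87  88  84  66  74  92  94  97  96  98  99  99 103 103 101 103 107 |  80  84  88  85  89  82  73  85  88  92  93  93  94  93  99  99 102 101  99 101
172  60  65  63  64  66 107 190 204 210 211 210 213 218 206 173 162 100  76  81  82 |  60  62  63  63  65 104 186 200 203 209 205 208 212 201 170 162 102  71  79  77
173  60  58  61  60  61  73 105 104 112 113 112 112 112 108  98  91  69  65  59  61 |  57  60  58  58  59  71 100 101 109 110 107 110 109 104  99  90  67  60  60  61
174  61  59  60  58  57  51  60  51  77  87  89  83  86  79  56  62  66  62  62  62 |  56  58  59  58  56  50  59  45  74 
[... 4339 characters left out ...]
57 | 
209  55  57  58  58  55 115 214 207 204 206 204 206 183  69  56  57  57  57  57  59 | 
210  53  54  57  56  56 119 219 212 205 190 202 205 185  67  56  55  59  56  57  58 | 
211  57  58  57  57  55 130 230 229 228 228 229 227 209  67  57  53  58  56  57  54 | 
212  57  56  55  59  57 132 230 229 230 231 232 232 213  64  55  56  58  58  56  56 | 
213  54  58  53  56  57 131 228 229 228 230 230 231 213  59  56  56  57  57  55  58 | 
214  59  59  53  55  59 122 224 227 230 231 232 232 210  59  55  57  55  55  57  55 | 
215  53  58  52  59  55  64  90  89  92  92  99 101  93  57  55  58  59  56  58  55 | 
216  55  56  57  58  55  54  55  52  50  55  58  57  58  53  53  56  58  57  59  55 |
```

The bar (row ≈184, cols 298–309) lies below and outside the lip, so it isn't hooked. I'll check the earlier saved frames to see when it was missed.

```bash
python3 - <<'E'
from h import *
g=lambda f:cv2.cvtColor(cv2.imread(f),cv2.COLOR_BGR2GRAY)
c=np.load('c.npy')[:3]
P=lambda o,y,z:proj('pics/s6.npz',W((o,y,z),c)).round(1)
for n,p in dict(seat=(.0085,0,.173),seatR=(.0085,-.014,.173),seatL=(.0085,.014,.173),onlip=(.014,0,.182),front=(.018,0,.178),front2=(.018,0,.172),liptop=(.014,0,.1795),lipfrontbot=(.0155,0,.1705)).items():print(n,P(*p))
a,b,d=g('pics/s5.png'),g('pics/s6.png'),g('pics/s7.png')
for v in range(171,190): print(v,' '.join('%3d'%x for x in a[v,295:311]),'|',' '.join('%3d'%x for x in b[v,295:311]),'|',' '.join('%3d'%x for x in d[v,295:311]))
E
```

```text
seat [302.7 179.3]
seatR [307.9 179.4]
seatL [297.5 179.1]
onlip [303.  177.5]
front [302.9 179.6]
front2 [302.8 181.4]
liptop [302.9 178.3]
lipfrontbot [302.7 181.4]
171  12  18  32  56  46  58  59  60  57  59  61  60  61  63  56  38 |  17  15  36  57  49  59  57  59  59  56  61  63  61  61  63  55 |  80  77  77  74  49  23  18  16  13  15  18  13  11  16  13  12
172  12  16  33  66  80  78  80  80  81  90 113  97  65  64  52  37 |  16  17  32  66  82  78  79  82  80  86 101  65  64  63  59  53 |  61  63  64  91 133  36  14  16  32  52  56  18  48  59  23  19
173  40  43  30  66  81  69  82  83  87  86  89  84  80  75  49  26 |  13  20  40  65  83  72  83  84  84  85  85  78  79  76  52  30 |  60  60  59  73  90  24  16  17  43  77  68  24  56  75  54  17
174  69  65  30  48  51  44  72  86  85  85  84  74  47  57  55  29 |  16  20  36  49  56  44  75  82  84  85  85  74  46  59  55  28 |  60  59  55  52  56  17  17  23  52  77  54  31  66  79  54  15
175  78  69  32  47  66  58  83  86  84  83  83  71  44  53  50  17 |  19  27  34  50  65  60  83  87  83  85  84  73  40  55  50  27
[... 2166 characters left out ...]
84  92  95  87  87  92  99  77  42 |  70  73 106  90  94  91  88  92  96  98  87  87  98 115 103  92
187  44  47  87  82  88  85  87  86  84  84  83  84  83  76  89  62 |  51  51  86  76  84  84  87  81  85  84  83  84  84  86  80  44 |  48  60 106  89  88  88  88  87  88  88  89  90  89  94 106  81
188  67  48  84  83  79  81  80  85  83  83  83  84  82  80  81  39 |  65  55  86  75  77  81  85  85  84  83  84  79  79  75  83  44 |  73  66 105  89  84  84  86  87  87  88  89  88  86  84 102  55
189  92  81  89  81  72  65  83  84  84  84  80  81  86  92  91  76 |  88  74  86  74  73  69  64  82  86  95 123  79  82  79  85  65 |  93  82 104  91  78  72  71  88  89 114 178 158  90  88 104  71
```

The saved frames show the bar stayed just outside the lip (out ≈18) because the pads slipped during the big swing. The loop now stands upright, so I'll regrip it that way, which leaves little rotation, and hook again with measurements at each step.

Emit:
drive_tool(
  deltas=[0,0,-2,0,-0.14,0,0.8,0,0,-2,0,-0.14,0,0.6,0,0,-2,0,-0.14,0,0.4,0,0,-2,0,-0.14,0,0.3,0,0,-2,0,-0.137,0,0.3,0,0,0,0,0,0,0.3],
)

```text
time_s: 16.05
position: [0.6061, -0.4049, 0.3921]
eef_rot: [1.493, 2.757, -0.001]
wrist_force: [0.2, -0.1, 0.5]
finger_gap: 0.699
grip_force: 0.0
```

```bash
python3 - <<'E'
from h import *
print(where(),go(.033,0,.25))
# bar from the top camera: brightness of rows along the wall normal
c=np.load('c.npy')[:3]
a=cv2.cvtColor(cv2.imread('pics/t10.png'),cv2.COLOR_BGR2GRAY).astype(np.float32)
for o in range(0,84,3):
    r=[]
    for y in(-.022,-.013,-.006,0,.006,.013,.022):
        p=proj('pics/t10.npz',W((o/1e3,y,.165),c));r.append(int(cv2.getRectSubPix(a,(1,1),tuple(map(float,p)))[0,0]))
    print(o,r)
E
```

```text
{'t': 16.05, 'olz': array([337.4, 199.1, 237.1]), 'tilt': -0.006, 'f': array([ 0.2, -0.1,  0.5]), 'gap': 0.699, 'g': 0.0} (array([30.41, 19.85, -1.42]), array([ 0.0024,  0.0059, -0.0032]))
0 [56, 65, 64, 67, 61, 43, 44]
3 [59, 89, 100, 96, 87, 32, 38]
6 [64, 83, 97, 101, 95, 45, 47]
9 [72, 78, 106, 109, 99, 45, 59]
12 [90, 87, 106, 106, 87, 48, 80]
15 [111, 103, 95, 92, 75, 59, 104]
18 [116, 112, 91, 75, 87, 66, 108]
21 [114, 112, 88, 65, 94, 63, 100]
24 [115, 92, 75, 53, 89, 59, 87]
27 [113, 72, 85, 73, 91, 71, 94]
30 [113, 98, 102, 96, 99, 86, 104]
33 [114, 108, 105, 78, 86, 79, 107]
36 [115, 113, 109, 80, 85, 91, 107]
39 [115, 115, 113, 93, 92, 94, 105]
42 [115, 114, 114, 95, 92, 96, 106]
45 [114, 115, 114, 97, 91, 95, 105]
48 [113, 115, 115, 99, 91, 94, 106]
51 [112, 115, 115, 100, 91, 94, 109]
54 [112, 115, 115, 101, 91, 93, 112]
57 [113, 115, 115, 105, 95, 96, 113]
60 [114, 114, 116, 109, 105, 104, 114]
63 [114, 114, 115, 105, 108, 109, 113]
66 [115, 114, 115, 106, 107, 106, 114]
69 [115, 114, 115, 109, 105, 108, 116]
72 [115, 114, 115, 113, 111, 113, 117]
75 [116, 115, 115, 116, 116, 117, 117]
78 [116, 115, 115, 116, 117, 117, 117]
81 [116, 116, 116, 115, 117, 117, 116]
```

Emit:
drive_tool(
  deltas=[3.8,2.5,0,0,0,0,0.3,3.8,2.5,0,0,0,0,0.3,3.8,2.5,0,0,0,0,0.3,3.8,2.5,0,0,0,0,0.3,3.8,2.5,0,0,0,0,0.3,3.8,2.5,0,0,0,0,0.3,3.8,2.5,0,0,0,0,0.3,3.8,2.4,0,0,0,0,0.3,0,0,0,0,0,0,0.3],
)

```text
time_s: 16.95
position: [0.6061, -0.0377, 0.3881]
eef_rot: [-1.486, -2.759, -0.004]
wrist_force: [-0.2, 0.1, -0.1]
finger_gap: 0.699
grip_force: 0.0
```

```bash
python3 -c "
from h import *
print(where(),go(.033,0,.167))"
```

```text
{'t': 16.95, 'olz': array([ 28.4,  -2.1, 233.1]), 'tilt': 0.008, 'f': array([-0.2,  0.1, -0.1]), 'gap': 0.699, 'g': 0.0} (array([-0.39, -0.22,  6.6 ]), array([-0.0014, -0.0085,  0.001 ]))
```

Emit:
drive_tool(
  deltas=[-0.4,-0.22,0.6,0,-0.008,0,0.3,0,0,2,0,0,0,0.3,0,0,2,0,0,0,0.3,0,0,1.5,0,0,0,0.3,0,0,0.5,0,0,0,0.3,0,0,0,0,0,0,0.4,0,0,0,0,0,0,0.5,0,0,0,0,0,0,0.58,0,0,0,0,0,0,0.58,0,0,0,0,0,0,0.58],
)

```text
time_s: 17.95
position: [0.6082, -0.0478, 0.3237]
eef_rot: [1.494, 2.752, 0.004]
wrist_force: [9.3, 7.2, -2.0]
finger_gap: 0.422
grip_force: 5.6
```

```bash
python3 -c "
from h import *
print(where())"
```

```text
{'t': 17.95, 'olz': array([ 40.5,   0.5, 168.7]), 'tilt': -0.008, 'f': array([ 9.3,  7.2, -2. ]), 'gap': 0.422, 'g': 5.6}
```

The gripper settled 7 mm too far out (wire at the pad's edge). Reopen, correct, close again.

Emit:
drive_tool(
  deltas=[0,0,0,0,0,0,0.45,0,0,0,0,0,0,0.35,0.4,0.05,0.1,0,0.008,0,0.35,0.4,0,0,0,0,0,0.35,0,0,0,0,0,0,0.35,0,0,0,0,0,0,0.35],
)

```text
time_s: 18.55
position: [0.6031, -0.0414, 0.3214]
eef_rot: [-1.497, -2.759, -0.002]
wrist_force: [0.4, -0.1, 0.0]
finger_gap: 0.652
grip_force: 0.0
```

```bash
python3 -c "
from h import *
print(where(), go(.0325,0,.167))
save('scene','pics/s11.png')
a=cv2.cvtColor(cv2.imread('pics/s11.png'),cv2.COLOR_BGR2GRAY)
for v in range(176,200): print(v,' '.join('%3d'%x for x in a[v,290:316]))
tiprow('s11')"
```

```text
{'t': 18.55, 'olz': array([ 30.7,   2.3, 166.4]), 'tilt': 0.003, 'f': array([ 0.4, -0.1,  0. ]), 'gap': 0.652, 'g': 0.0} (array([-0.13,  0.23, -0.06]), array([-0.0001, -0.0029, -0.0055]))
176  13  13  23  45  56  58  58  57  62  84  81  84  85  84  85  83  82  80  78  55  56  56  53  30  13  17
177  13  13  30  53  54  54  54  54  63  82  82  83  83  84  85  83  84  82  75  52  54  53  52  34  13   9
178  16  16  33  51  52  57  53  54  63  83  78  75  72  69  64  63  82  82  82  55  53  54  52  27  14  11
179  18  27  33  48  46  52  52  49  60  85  97  93  92  91  93 108 108  93  83  54  54  54  48  25  17  15
180  67  58  31  39  41  39  42  42  58  91 114  87  86  85  85  89  93 104  71  41  47  47  41  17  14  23
181  77  68  34  50  52  51  50  52  67  83  91  84  87  84  82  86  84  85  68  46  43  43  37  24  44  62
182  76  58  42  56  56  56  56  54  60  70  92  86  84  88  85  87  84  75  64  55  52  53  43  23  53  70
183  78  55  46  61  62  63  59  59  80  74  75  72  59  65  79  74  70  63  58  58  57  57  49  23  52  68
184  77  54  51  62  60  63  63  70  89  93  94 
[... 1535 characters left out ...]
  80  80  79  57  55  58  56  56  57
199  54  53  56  57  64  84  85  83  88  91  94  90  94  90  91  89  82  77  76  77  47  55  54  55  56  54
[(206, [75, 104, 73]), (207, [71, 105, 75]), (208, [72, 108, 74]), (209, [81, 110, 72]), (210, [79, 110, 93]), (211, [81, 106, 105]), (212, [80, 175, 108]), (213, [86, 205, 101]), (214, [124, 217, 103]), (215, [67, 94, 69]), (216, [55, 58, 56]), (217, [59, 58, 58]), (218, [58, 57, 56]), (219, [56, 56, 56]), (220, [59, 59, 58]), (221, [47, 47, 52])]
[(0, np.float64(213.2)), (0.2, np.float64(215.3)), (0.4, np.float64(216.4)), (0.6, np.float64(216.6)), (0.8, np.float64(215.9)), (1, np.float64(214.1)), (1.2, np.float64(211.4)), (1.4, np.float64(207.8))]
```

Emit:
drive_tool(
  deltas=[-0.15,0.23,0,0,0,0,0.4,0,0,0,0,0,0,0.45,0,0,0,0,0,0,0.5],
)

```text
time_s: 18.95
position: [0.606, -0.0416, 0.3213]
eef_rot: [-1.498, -2.758, -0.002]
wrist_force: [0.1, -0.4, 0.6]
finger_gap: 0.501
grip_force: 0.0
```

```bash
python3 -c "
from h import *
print(where(), go(.0325,0,.167))"
```

```text
{'t': 18.95, 'olz': array([ 3.240e+01, -1.000e-01,  1.663e+02]), 'tilt': 0.003, 'f': array([ 0.1, -0.4,  0.6]), 'gap': 0.501, 'g': 0.0} (array([ 0.04, -0.01, -0.07]), array([-0.    , -0.0031, -0.0057]))
```

Emit:
drive_tool(
  deltas=[0,0,0,0,0,0,0.56,0,0,0,0,0,0,0.61,0,0,0,0,0,0,0.61,-0.18,0,-0.23,0,0,0,0.61,-0.18,0,-0.23,0,0,0,0.61,-0.07,0,-0.23,0,0,0,0.61,-0.07,0,-0.23,0,0,0,0.61,0,0,-0.24,0,0,0,0.61,0,0,-0.24,0,0,0,0.61,0.07,0,-0.24,0,0,0,0.61,0.07,0,-0.24,0,0,0,0.61,0,0,-0.1,0,0,0,0.61,0,0,0,0,0,0,0.61],
)

```text
time_s: 20.25
position: [0.608, -0.0446, 0.3412]
eef_rot: [-1.498, -2.759, -0.003]
wrist_force: [4.2, 2.9, -4.0]
finger_gap: 0.403
grip_force: 56.1
```

```bash
cat >> h.py <<'E'
def look(tag,r0=168,r1=200,qs=()):
    save('scene',f'pics/{tag}.png');a=cv2.cvtColor(cv2.imread(f'pics/{tag}.png'),cv2.COLOR_BGR2GRAY)
    for v in range(r0,r1): print(v,' '.join('%3d'%x for x in a[v,294:312]))
    c=np.load('c.npy')[:3];S=f'pics/{tag}.npz'
    for q,l in qs:
        b=arm(q,l,.0485);t=lev(q,.067,.0083);s=arm(q,l,.0355)
        print(q,l,'bar',(b*1e3).round(1),'sh',(s*1e3).round(1),'rows bar,tip,plate-start',[float(proj(S,W((p[0],0,p[1]),c))[1].round(1)) for p in(b,t,lev(q,.01,.0083))])
E
python3 -c "
from h import *
print(where())
look('s12',170,205,[(q,l+q) for q in(1.7,1.9,2.1,2.3) for l in (0.2,0,-.2)])"
```

```text
{'t': 20.25, 'olz': array([ 36. ,  -0.2, 186.2]), 'tilt': 0.003, 'f': array([ 4.2,  2.9, -4. ]), 'gap': 0.403, 'g': 56.1}
170  16  17   9  22  46  71  73  82 108 107 111 113 112 112 112 116 107  52
171  16  13   9  27  51  49  56  72  87  89  89  90  93  93  93  96  88  59
172  14  16  13  23  71 104 106 110 113 132 187 208 197 159 148  94  73  48
173  18  14  14  29  66  87  81  89  87  92 103 109 104  95  89  67  52  16
174  17  16  13  24  47  56  45  75  86  84  85  84  75  47  59  59  52  13
175  18  21  21  21  51  68  61  83  84  84  85  82  78  46  54  60  50   9
176  29  60  59  33  64  87  80  82  84  83  83  83  81  80  81  56  36  28
177  29  65  74  37  56  76  74  72  65  67  82  83  80  83  78  54  35  34
178  31  69  70  53  88  98 100 100  98  98  98  93  89  89  99 103  41  35
179  35  70  68  40  84  78  80  81  82  83  84  99 108  89  88  84  53  44
180  41  78  72  45  81  91 114  85  85  85  84  87  94 102  76  78  51  43
181  39  78  70  45  84  86  95  84  86  87  83  87  86  87  77  74  55  43
182  40  81  72  48  69  68  93  90  87  87  87  88  87  79  65  6
[... 2106 characters left out ...]
art [179.7, 196.0, 190.2]
1.9 1.7 bar [ 21.3 184.6] sh [ 23.8 171.8] rows bar,tip,plate-start [178.1, 196.0, 190.2]
2.1 2.3000000000000003 bar [ 39.8 187.7] sh [ 37.2 175. ] rows bar,tip,plate-start [180.9, 190.8, 189.4]
2.1 2.1 bar [ 30.2 188.7] sh [ 30.2 175.7] rows bar,tip,plate-start [178.6, 190.8, 189.4]
2.1 1.9000000000000001 bar [ 20.5 187.7] sh [ 23.1 175. ] rows bar,tip,plate-start [177.0, 190.8, 189.4]
2.3 2.5 bar [ 38.5 190.6] sh [ 35.9 177.9] rows bar,tip,plate-start [179.7, 185.6, 188.7]
2.3 2.3 bar [ 28.8 191.6] sh [ 28.8 178.6] rows bar,tip,plate-start [177.4, 185.6, 188.7]
2.3 2.0999999999999996 bar [ 19.2 190.6] sh [ 21.8 177.9] rows bar,tip,plate-start [175.8, 185.6, 188.7]
```

The bar is at row 178 and the lever at ~2.0, so the bar is roughly (25,187). Lift 2 mm more, move inward 10 mm, and measure.

Emit:
drive_tool(
  deltas=[0,0,-0.2,0,0,0,0.61,0.2,0,0,0,0,0,0.61,0.2,0,0,0,0,0,0.61,0.2,0,0,0,0,0,0.61,0.2,0,0,0,0,0,0.61,0.2,0,0,0,0,0,0.61,0,0,0,0,0,0,0.61],
)

```text
time_s: 21.0
position: [0.6028, -0.0368, 0.3428]
eef_rot: [-1.5, -2.76, -0.001]
wrist_force: [7.1, -0.9, -7.3]
finger_gap: 0.406
grip_force: 55.3
```

```bash
python3 -c "
from h import *
print(where())
look('s13',171,200,[(q,l+q) for q in(2.,2.1,2.2) for l in (-.2,-.35,-.5)])"
```

```text
{'t': 21.0, 'olz': array([ 2.700e+01, -1.000e-01,  1.878e+02]), 'tilt': 0.001, 'f': array([ 7.1, -0.9, -7.3]), 'gap': 0.406, 'g': 55.3}
171  11  11  16  30  64  48  52  66  68  67  66  68  84  84  84  85  73  17
172  17  12  10  28  74 103 101  82  83  78  88 115 112 133 124  86  47  16
173  21  38  39  39  67  86  77  84  85  85  87  88  89  88  86  63  39  17
174  34  62  66  39  49  56  47  73  86  85  86  84  77  45  63  56  36  33
175  30  64  71  43  59  60  51  75  72  67  76  78  68  32  40  48  40  41
176  29  67  71  45  88 100  99  96  99  98  98  98  96  96  96  86  35  42
177  31  71  66  46  84  76  78  69  74  75  77  78  79  80  81  76  36  41
178  40  77  70  44  86  77  74  75  73  67  65  64  80  81  77  78  44  53
179  38  79  73  57  88  85  94  92  90  91  95 109 109  96  86  78  43  54
180  34  78  72  56  78  94 113  82  84  85  88  88  95 103  73  65  41  54
181  35  74  60  53  83  85  94  87  84  85  87  85  83  83  70  59  37  64
182  43  75  60  69  70  74  92  89  87  86  83  86  83  75  72  72  37  66
183  59  72  62  67  70  61  68  61  53  55  70  69 
[... 1382 characters left out ...]
,tip,plate-start [176.8, 193.4, 189.8]
2.0 1.5 bar [  7.4 181.2] sh [ 13.6 169.8] rows bar,tip,plate-start [176.5, 193.4, 189.8]
2.1 1.9000000000000001 bar [ 20.5 187.7] sh [ 23.1 175. ] rows bar,tip,plate-start [177.0, 190.8, 189.4]
2.1 1.75 bar [ 13.5 185.7] sh [ 18.  173.5] rows bar,tip,plate-start [176.2, 190.8, 189.4]
2.1 1.6 bar [  6.9 182.7] sh [ 13.1 171.3] rows bar,tip,plate-start [175.9, 190.8, 189.4]
2.2 2.0 bar [ 19.9 189.2] sh [ 22.5 176.4] rows bar,tip,plate-start [176.4, 188.1, 189.0]
2.2 1.85 bar [ 12.9 187.2] sh [ 17.4 175. ] rows bar,tip,plate-start [175.6, 188.1, 189.0]
2.2 1.7000000000000002 bar [  6.3 184.2] sh [ 12.6 172.8] rows bar,tip,plate-start [175.3, 188.1, 189.0]
```

Emit:
drive_tool(
  deltas=[0.2,0,0,0,0,0,0.61,0.2,0,0,0,0,0,0.61,0.2,0,0.03,0,0,0,0.61,0.2,0,0.03,0,0,0,0.61,0,0,0,0,0,0,0.61],
)

```text
time_s: 21.55
position: [0.5982, -0.0295, 0.3429]
eef_rot: [-1.497, -2.76, -0.002]
wrist_force: [4.5, 2.8, -1.9]
finger_gap: 0.406
grip_force: 54.6
```

```bash
python3 -c "
from h import *
print(where())
look('s14',171,192)"
```

```text
{'t': 21.55, 'olz': array([ 18.3,  -0.3, 187.9]), 'tilt': 0.002, 'f': array([ 4.5,  2.8, -1.9]), 'gap': 0.406, 'g': 54.6}
171  17  20  34  30  64  47  48  58  61  60  59  60  60  62  69  81  53  10
172  28  58  60  35  67  81  78  81  82  81  87 113  97  66  63  57  44  33
173  30  68  71  45  65  79  72  82  84  87  86  85  85  79  74  52  28  41
174  31  64  71  40  49  58  43  74  85  83  83  84  74  42  60  54  30  42
175  29  66  67  60  99  94  94  95  92  90  93  83  78  64  68  62  25  43
176  30  66  68  45  91  81  83  91  99  90  88  89  88  92  98  85  36  52
177  37  77  69  48  89  80  81  82  84  85  81  85  80  76  64  83  43  52
178  37  80  72  54  88  71  76  79  77  70  65  68  83  81  86  78  47  65
179  36  77  72  65  98  83  95  93  94  89  94 107 106  96  88  79  47  68
180  37  73  59  56  78  95 115  85  85  87  86  88  94 101  77  64  50  64
181  42  76  57  56  84  86  94  86  83  85  85  84  85  86  74  60  36  63
182  64  76  64  65  72  70  93  86  83  88  87  87  84  75  71  73  44  76
183  61  63  52  69  74  62  67  57  50  53  67  68  65  60  60  77  44  78
184  61  63  67  83  72  64  68  88  77  75  73  86 117  93  67  81  50  59
185  57  52  60  85  73  56  57  62  58  65  72  76  90  84  68  84  61  61
186  61  69  66  88  93  88  68  66  65  68  71  67  72  71  77  86  63  60
187  53  49  49  92  97  80  61  63  66  71  77  71  73  70  83  84  53  50
188  64  72  62  88  88  72  52  53  53  57  56  54  59  80  91  88  41  54
189  67  91  79  83  86  65  57  56  52  55  53  53  55  64  87  85  77  55
190  65  85  82  80  84  63  55  69  80  81  75  55  66  73  86  82  89  58
191  66  87  82  78  86  57  49  54  69  68  65  67  78  72  85  73  73  58
```

Emit:
drive_tool(
  deltas=[0.2,0,0.04,0,0,0,0.61,0.2,0,0.04,0,0,0,0.61,0,0,0,0,0,0,0.61],
)

```text
time_s: 21.9
position: [0.5959, -0.026, 0.3421]
eef_rot: [-1.498, -2.76, -0.002]
wrist_force: [4.4, 1.8, -1.9]
finger_gap: 0.401
grip_force: 55.0
```

```bash
python3 -c "
from h import *
print(where())
look('s15',171,189,[(2.3,2.3+l) for l in(-.2,-.3,-.4,-.5)])"
```

```text
{'t': 21.9, 'olz': array([ 14. ,  -0.3, 187.1]), 'tilt': 0.002, 'f': array([ 4.4,  1.8, -1.9]), 'gap': 0.401, 'g': 55.0}
171  22  44  56  33  58  45  48  59  57  61  58  59  60  60  62  61  54  21
172  31  63  70  42  66  77  79  81  81  81  91 110  98  64  59  51  34  40
173  33  67  70  44  66  81  70  85  87  83  85  87  83  75  74  52  32  44
174  30  62  71  42  54  56  46  70  79  75  72  72  61  41  59  54  25  52
175  35  68  68  46  89  98  95  96  99 100  99  98  98  94  90  82  31  53
176  32  71  69  48  87  75  74  76  77  79  78  76  82  81  86  80  37  55
177  39  79  69  54  90  76  80  80  82  83  83  83  82  77  76  81  46  60
178  41  79  75  58  88  63  75  76  73  73  61  65  81  81  87  81  46  65
179  37  74  59  54  80  83  91  95  94  90  94 104 108  99  85  79  47  62
180  41  72  57  53  78  92 112  86  87  86  88  88  94 102  72  62  44  76
181  63  74  63  71  83  84  92  86  85  85  87  84  86  82  76  74  45  78
182  62  72  60  68  72  75  88  87  85  85  84  86  84  76  72  74  46  80
183  62  64  71  84  76  68  64  60  52  54  68  70  70  61  64  82  55  64
184  61  63  71  86  77  60  67  77  91 110 113 111 119  93  65  88  65  61
185  60  51  57  88  73  56  57  60  62  69  78  77  91  84  66  87  62  61
186  60  69  66  86  94  88  68  67  68  66  68  69  71  70  80  88  66  59
187  55  50  49  91  96  82  62  63  63  69  72  71  72  70  84  86  54  48
188  60  70  62  91  90  70  54  52  55  54  54  53  61  78  86  65  42  54
2.3 2.0999999999999996 bar [ 19.2 190.6] sh [ 21.8 177.9] rows bar,tip,plate-start [175.8, 185.6, 188.7]
2.3 1.9999999999999998 bar [ 14.5 189.4] sh [ 18.3 177. ] rows bar,tip,plate-start [175.3, 185.6, 188.7]
2.3 1.9 bar [ 10.  187.7] sh [ 15.  175.8] rows bar,tip,plate-start [174.9, 185.6, 188.7]
2.3 1.7999999999999998 bar [  5.6 185.6] sh [ 11.8 174.2] rows bar,tip,plate-start [174.7, 185.6, 188.7]
```

Emit:
drive_tool(
  deltas=[0.2,0,0.05,0,0,0,0.61,0.1,0,0.03,0,0,0,0.61,0,0,0,0,0,0,0.61],
)

```text
time_s: 22.25
position: [0.5944, -0.0236, 0.3413]
eef_rot: [-1.498, -2.76, -0.002]
wrist_force: [5.0, 1.9, -2.1]
finger_gap: 0.402
grip_force: 56.0
```

```bash
python3 -c "
from h import *
print(where())
look('s16',171,188)"
```

```text
{'t': 22.25, 'olz': array([ 11.2,  -0.4, 186.3]), 'tilt': 0.002, 'f': array([ 5. ,  1.9, -2.1]), 'gap': 0.402, 'g': 56.0}
171  24  62  61  35  59  56  51  59  62  61  58  60  59  57  58  56  32  29
172  31  68  71  42  64  81  80  82  80  83  80  90 113  97  62  48  32  46
173  29  66  72  42  66  81  70  82  82  82  85  84  88  86  74  51  22  43
174  30  62  72  39  40  49  41  63  69  72  83  84  72  42  58  52  28  51
175  32  62  67  46  84  97  98  96  97  97  96  90  89  90  92  80  26  53
176  38  77  67  46  87  78  80  79  80  83  81  83  91 111  93  78  41  64
177  40  77  70  52  92  82  80  84  83  81  82  81  85  82  76  81  43  66
178  38  79  71  59  87  73  78  79  77  73  71  64  67  83  88  81  52  65
179  39  76  57  57  81  86  97  97  91  90  91  93 105 102  89  77  54  75
180  47  73  61  70  81  94 114  84  86  84  85  85  93 101  75  70  44  79
181  61  75  60  73  81  87  93  85  84  83  84  83  86  84  77  76  45  74
182  58  62  54  68  74  72  93  86  86  86  85  82  83  75  72  80  65  76
183  62  62  66  87  77  64  69  64  62  50  54  68  67  62  63  86  69  60
184  60  62  66  85  73  62  59  62  61  60  62  62  61  60  69  87  65  61
185  61  53  56  86  71  63  85 116 138 149 162 163 176 148  69  87  59  62
186  61  71  71  87  95  83  68  75  76  79  84  84  86  84  78  89  63  59
187  57  47  47  87  94  89  89  76  76  65  65  65  69  75  85  86  51  46
```

The bar row (175.2) with the lever at ~2.26 puts the bar at about 10 mm out and 187 high, just past the lip. One more mm inward, then lower 5 mm and test whether the lip's highlight (row 179) stays visible.

Emit:
drive_tool(
  deltas=[0.15,0,0.05,0,0,0,0.61,0,0,0.15,0,0,0,0.61,0,0,0.15,0,0,0,0.61,0,0,0.15,0,0,0,0.61,0,0,0,0,0,0,0.61],
)

```text
time_s: 22.8
position: [0.5939, -0.0232, 0.3378]
eef_rot: [1.497, 2.758, 0.001]
wrist_force: [5.5, -3.2, 5.0]
finger_gap: 0.398
grip_force: 57.8
```

```bash
python3 -c "
from h import *
print(where())
look('s17',171,196,[(q,q+l) for q in(1.9,2.,2.1) for l in(-.27,-.4,-.47)])"
```

```text
{'t': 22.8, 'olz': array([ 11.2,  -0.4, 182.8]), 'tilt': -0.002, 'f': array([ 5.5, -3.2,  5. ]), 'gap': 0.398, 'g': 57.8}
171  17  17  25  32  61  61  59  60  60  62  59  60  60  61  58  56  29  13
172  23  47  59  40  64  82  80  81  92 114 101  67  65  65  63  50  27  33
173  29  63  72  45  65  82  70  82  87  89  83  78  76  82  75  50  26  43
174  30  66  72  40  48  55  38  63  85  81  84  84  76  45  62  54  25  55
175  28  65  68  25  45  51  42  68  83  85  85  84  73  43  51  47  23  54
176  36  73  68  44  91  99  95 100  98  92  93  93  95  85  80  65  32  64
177  39  76  67  52  89  77  81  82  81  84  89 105  91  89  90  81  36  65
178  39  79  72  54  89  77  74  72  66  71  85  83  85  81  73  82  41  63
179  39  74  59  58  85  70  88  87  91  95 107 105  98  94  73  81  47  64
180  40  74  56  59  83  92 112  84  86  84  88  87  92 102  79  78  45  77
181  46  73  62  69  80  85  91  85  85  84  84  84  86  82  78  77  47  77
182  64  72  64  68  78  72  94  86  83  87  83  84  82  75  71  76  52  76
183  66  66  61  68  73  60  51  49  53  68  67  69  66  54  58  8
[... 1066 characters left out ...]
ip,plate-start [177.2, 196.0, 190.2]
1.9 1.43 bar [  8.9 180.3] sh [ 14.8 168.7] rows bar,tip,plate-start [177.1, 196.0, 190.2]
2.0 1.73 bar [ 17.7 185.4] sh [ 21.1 172.8] rows bar,tip,plate-start [177.2, 193.4, 189.8]
2.0 1.6 bar [ 11.7 183.3] sh [ 16.8 171.3] rows bar,tip,plate-start [176.6, 193.4, 189.8]
2.0 1.53 bar [  8.6 181.9] sh [ 14.5 170.3] rows bar,tip,plate-start [176.5, 193.4, 189.8]
2.1 1.83 bar [ 17.2 186.9] sh [ 20.7 174.4] rows bar,tip,plate-start [176.6, 190.8, 189.4]
2.1 1.7000000000000002 bar [ 11.3 184.8] sh [ 16.3 172.9] rows bar,tip,plate-start [176.1, 190.8, 189.4]
2.1 1.6300000000000001 bar [  8.2 183.4] sh [ 14.1 171.8] rows bar,tip,plate-start [175.9, 190.8, 189.4]
```

The inward motion is blocked at ~5 N, most likely by the finger edge on the wall, with the wire lagging on the outer part of the pads. Loop and lever stay where they're left, so I can ratchet: raise slightly, open, step outward, regrip, pull in again.

Emit:
drive_tool(
  deltas=[0,0,-0.2,0,0,0,0.61,0,0,-0.2,0,0,0,0.61,0,0,0,0,0,0,0.61,0,0,0,0,0,0,0.5,0,0,0,0,0,0,0.4,0,0,0,0,0,0,0.4],
)

```text
time_s: 23.45
position: [0.5932, -0.024, 0.3397]
eef_rot: [-1.5, -2.757, 0.005]
wrist_force: [0.9, -8.9, -3.8]
finger_gap: 0.599
grip_force: 4.1
```

Emit:
drive_tool(
  deltas=[-0.4,0,0,0,0,0,0.4,-0.5,0,0,0,0,0,0.4,-0.5,0,0,0,0,0,0.4,0,0,0,0,0,0,0.4,0,0,0,0,0,0,0.4],
)

```text
time_s: 23.95
position: [0.6011, -0.0341, 0.3399]
eef_rot: [-1.498, -2.758, -0.002]
wrist_force: [-0.2, 0.6, 0.1]
finger_gap: 0.602
grip_force: 0.0
```

```bash
python3 -c "
from h import *
print(where())
look('s18',171,196)"
```

```text
{'t': 23.95, 'olz': array([ 2.350e+01, -1.000e-01,  1.849e+02]), 'tilt': 0.003, 'f': array([-0.2,  0.6,  0.1]), 'gap': 0.602, 'g': 0.0}
171  44  65  67  64  62  48  56  61  62  59  57  60  67  82  80  84  84  88
172  41  61  61  58  69  88  77  82  79  78  89 114  98  89 126  85  70  66
173  42  59  57  59  67  84  71  80  83  86  85  87  84  84  85  67  58  58
174  44  58  59  54  47  55  42  75  86  85  83  80  74  46  56  60  59  55
175  41  57  54  66  87  85  71  80  81  80  79  80  77  47  54  65  56  54
176  42  57  55  63  90  82  90  97  94  91  95  96  96  94  98  88  57  55
177  48  55  54  66  87  67  83  85  80  61  66  72  74  73  76  88  60  56
178  47  54  56  74  89  73  76  76  74  65  60  65  81  80  74  90  80  57
179  43  49  63  87  92  86  93  94  93  90  95 106 109  96  89  89  75  53
180  33  44  54  88  75  92 114  84  87  86  84  87  94 100  77  89  83  47
181  45  48  58  89  80  85  93  85  86  87  83  84  88  84  77  92  88  43
182  57  53  56  84  73  72  95  85  88  84  85  84  85  76  70  84  73  52
183  61  61  69  86  77  61  65  61  51  55  67  69 
[... 235 characters left out ...]
  76  89  66  59
187  57  48  49  94 113  85  88  93  99  97 120 167 188 174  83  86  54  48
188  60  68  63  94  96  79  63  67  65  69  73  82  89  90  89  81  43  53
189  68  92  83  90  91  71  56  65  67  70  68  61  74 100  88  83  75  57
190  63  84  82  85  88  63  55  62  72  65  64  66  84  80  89  85  91  54
191  64  88  83  82  88  56  45  53  67  64  68  70  83  83  89  79  74  57
192  66  86  82  83  84  55  42  45  39  38  44  66  71  79  89  77  73  56
193  58  86  83  84  96  92  85  88  97  98  92  82  74  83  87  73  73  57
194  54  87  79  65  77  81  77  69  80  77  77  74  74  85  86  82  72  54
195  61  84  83  80  84  86  79  83  86  84  81  82  87  86  83  79  65  56
```

The force on release was the fingers touching the wall. With the fingers open, the bar reads about 16 mm out at lever ~2.18. A no-slip approach: back out, narrow the fingers so they straddle the lever but sit behind the loop's legs, and push the loop inward until the bar rests on the back plate. Then regrip and lower.

Emit:
drive_tool(
  deltas=[-0.5,0,0,0,0,0,0.4,-0.6,0,0,0,0,0,0.4,-0.6,0,0,0,0,0,0.4,0,0,0,0,0,0,0.5,0,0,0,0,0,0,0.6,0,0,0,0,0,0,0.72,0,0,0,0,0,0,0.72],
)

```text
time_s: 24.7
position: [0.6103, -0.0482, 0.3399]
eef_rot: [-1.498, -2.759, -0.002]
wrist_force: [-0.2, -1.1, -0.3]
finger_gap: 0.279
grip_force: 0.0
```

```bash
python3 -c "
from h import *
print(where())"
```

```text
{'t': 24.7, 'olz': array([ 40.3,  -0. , 184.9]), 'tilt': 0.003, 'f': array([-0.2, -1.1, -0.3]), 'gap': 0.279, 'g': 0.0}
```

Emit:
drive_tool(
  deltas=[0.2,0,0,0,0,0,0.72,0.2,0,0,0,0,0,0.72,0.2,0,0,0,0,0,0.72,0.15,0,0,0,0,0,0.72,0,0,0,0,0,0,0.72],
)

```text
time_s: 25.2
position: [0.6062, -0.0419, 0.34]
eef_rot: [-1.497, -2.759, -0.002]
wrist_force: [-0.2, 0.2, -0.9]
finger_gap: 0.275
grip_force: 0.0
```

```bash
python3 -c "
from h import *
print(where())
look('s19',172,192)"
```

```text
{'t': 25.2, 'olz': array([ 3.28e+01, -1.00e-01,  1.85e+02]), 'tilt': 0.003, 'f': array([-0.2,  0.2, -0.9]), 'gap': 0.275, 'g': 0.0}
172  10  16  14  15  21  60 107 109 113 114 117 150 186 146 123  51  15  10
173  12  13  17  16  17  44  77  87  90  89  86  92 104  91  78  18  12  16
174  17  12  13  15  15  18  45  75  83  85  83  84  77  47  38  10  14  16
175  27  17  15  21  24  48  87  90  92 102 111  87  78  73  82  13  16  17
176  32  13  28  59  64  51  81  84  86  91  91  93 100  95  69  33  45  22
177  22  12  30  65  71  54  81  84  84  82  85  84  85  74  40  40  70  51
178  24  11  31  65  68  45  78  77  73  75  63  70  83  76  37  45  75  54
179  21  15  37  78  69  50  96  91  94  90  94 107 108  87  39  43  73  43
180  27  19  39  77  68  61 114  86  86  87  86  90  97  97  32  53  73  38
181  20  14  39  79  72  61  93  86  82  86  84  82  87  75  30  53  72  27
182  23  15  41  76  58  53  92  85  86  86  85  88  84  68  35  64  68  28
183  22  17  46  72  57  45  65  63  48  56  69  70  66  54  28  64  73  25
184  28  19  46  74  57  51  61  61  60  59  63  61  63  52  26  65  69  23
185  39  24  49  75  57  43  56  53  50  62  61  61  63  52  26  67  64  12
186  58  64  60  73  68  78  87  79  89  90  94  90  87  76  33  79  70  40
187  53  47  54  69  54  72  87  90  94 100 106 117 133 120  42  81  72  46
188  60  68  62  85  90  75  64  66  68  70  70  73  74  74  72  78  48  54
189  66  91  84  90  89  74  57  66  72  66  65  62  68  84  91  97  74  58
190  64  86  85  85  84  64  56  61  71  63  64  66  84  80  92  93  89  55
191  62  87  80  83  85  59  45  53  66  66  62  71  79  80  88  78  74  57
```

The bar row moved from 176.0 to 175.4, so the push works at negligible force. I'll continue.

Emit:
drive_tool(
  deltas=[0.15,0,0,0,0,0,0.72,0.15,0,0,0,0,0,0.72,0,0,0,0,0,0,0.72],
)

```text
time_s: 25.55
position: [0.6046, -0.0394, 0.3399]
eef_rot: [-1.498, -2.759, -0.002]
wrist_force: [-0.6, -1.0, -0.9]
finger_gap: 0.279
grip_force: 0.0
```

Emit:
drive_tool(
  deltas=[0.1,0,0,0,0,0,0.72,0.1,0,0,0,0,0,0.72,0,0,0,0,0,0,0.72],
)

```text
time_s: 25.85
position: [0.6036, -0.038, 0.34]
eef_rot: [-1.498, -2.759, -0.002]
wrist_force: [1.1, -2.3, -0.4]
finger_gap: 0.28
grip_force: 0.9
```

```bash
python3 -c "
from h import *
print(where())
look('s20',172,190)"
```

```text
{'t': 25.85, 'olz': array([ 2.83e+01, -1.00e-01,  1.85e+02]), 'tilt': 0.002, 'f': array([ 1.1, -2.3, -0.4]), 'gap': 0.28, 'g': 0.9}
172  11  15  13  14  19  57 107 103  82  81  90 111 106 126  84  15  17  14
173  15  11  17  15  17  41  79  87  86  82  85  88  86  82  56  10  13  18
174  31  14  17  17  24  19  47  70  72  69  69  85  74  40  34  10  15  15
175  30  16  21  46  62  59  98  98 104 101  98  96  91 102 116  31  44  19
176  23  14  29  65  72  56  80  81  79  80  82  81  82  77  54  44  74  51
177  19  17  35  70  70  46  80  83  83  83  85  81  83  75  36  41  74  52
178  22  16  36  77  72  44  76  76  73  70  61  68  82  71  33  52  72  40
179  22  16  37  77  72  60  93  92  91  92  97 107 107  85  32  54  75  37
180  21  16  40  76  72  68 115  85  86  86  86  89  91  93  36  62  70  29
181  23  18  38  76  57  59  93  83  84  86  85  85  85  78  37  66  72  31
182  25  19  46  73  55  57  92  87  85  85  86  86  85  70  27  65  72  26
183  31  18  44  74  57  52  67  64  51  54  66  68  68  50  25  68  65  16
184  34  30  54  71  58  53  61  62  61  64  64  62  64  56  32  77  68  14
185  57  53  62  76  58  45  55  55  50  61  60  62  61  55  36  79  72  44
186  61  68  58  68  51  76  87  78  86  93  93  89  87  77  39  81  74  58
187  56  46  48  95 112  86  90  92  99 101 109 119 150 172  61  67  55  46
188  64  70  62  95  96  77  65  67  68  68  69  69  78  88  80  62  41  56
189  68  91  84  90  87  65  56  65  67  63  65  60  67  89  90  82  75  57
```

Emit:
drive_tool(
  deltas=[0.1,0,0,0,0,0,0.72,0.05,0,0,0,0,0,0.72,0,0,0,0,0,0,0.72],
)

```text
time_s: 26.2
position: [0.6031, -0.0374, 0.3401]
eef_rot: [1.5, 2.76, 0.001]
wrist_force: [4.0, -7.1, -1.7]
finger_gap: 0.284
grip_force: 2.9
```

```bash
python3 -c "
from h import *
print(where())
look('s21',172,178)"
```

```text
{'t': 26.2, 'olz': array([ 2.780e+01, -1.000e-01,  1.851e+02]), 'tilt': -0.0, 'f': array([ 4. , -7.1, -1.7]), 'gap': 0.284, 'g': 2.9}
172  14  12  13  16  18  59 101  78  81  81  91 114 116 126  82  18  14  16
173  14  14  13  18  20  42  75  86  86  84  85  89  84  84  54   8  15  15
174  30  15  10  19  25  23  46  64  73  68  75  85  74  40  35   9  14  12
175  30  10  28  58  64  62  95 101  98 101  95  98  94  85  59  35  59  22
176  23  19  31  65  71  55  78  81  79  81  80  81  82  74  43  44  74  51
177  22  16  35  72  70  45  81  85  82  84  83  84  84  70  36  41  72  42
```

The push is blocked at 8 N, so the bar is on the back plate behind the lip. Back off, open, step in around the shoulders, and regrip.

Emit:
drive_tool(
  deltas=[-0.2,0,0,0,0,0,0.72,0,0,0,0,0,0,0.6,0,0,0,0,0,0,0.5,0,0,0,0,0,0,0.4,0.3,0,0.1,0,0,0,0.4,0.3,0,0.1,0,0,0,0.4,0.25,0,0.1,0,0,0,0.4,0,0,0,0,0,0,0.4],
)

```text
time_s: 27.05
position: [0.599, -0.0308, 0.3369]
eef_rot: [-1.497, -2.759, -0.002]
wrist_force: [0.6, 0.5, 0.4]
finger_gap: 0.603
grip_force: 0.0
```

```bash
python3 -c "
from h import *
print(where())
look('s22',172,190)"
```

```text
{'t': 27.05, 'olz': array([ 1.950e+01, -1.000e-01,  1.819e+02]), 'tilt': 0.003, 'f': array([0.6, 0.5, 0.4]), 'gap': 0.603, 'g': 0.0}
172  39  61  58  58  67  79  81  81  79  79  93 113  97  67  64  60  68  67
173  40  57  61  54  65  82  73  85  87  85  86  85  81  77  79  58  62  59
174  39  57  59  56  44  51  45  66  76  67  72  84  74  47  62  60  58  57
175  39  56  55  53  91  96  94  98 100  97 100  97  90  87  92  89  59  54
176  39  58  56  66  95  79  79  82  78  80  79  81  80  79  83  89  46  55
177  46  55  57  73  93  76  82  83  83  83  86  82  82  77  76  93  58  55
178  45  56  60  79  94  82  76  76  74  71  66  68  81  78  76  89  62  54
179  40  52  60  86  81  86  93  92  91  92  98 109 110  92  72  90  70  55
180  35  42  56  93  76  91 115  86  86  87  86  88  95 102  78  91  88  47
181  41  46  61  95  89  89  95  86  84  86  87  85  89  85  76  85  70  43
182  56  56  59  90  75  73  93  87  86  87  87  87  86  74  68  87  68  50
183  63  59  60  90  73  62  67  62  47  54  67  72  65  59  67  89  66  58
184  59  62  69  89  73  59  64  63  56  59  64  61  63  62  70  91  55  65
185  57  53  60  86  72  55  58  56  48  61  60  62  62  59  73  87  59  62
186  60  70  68  86  86  92  85  77  82  95  93  88  88  83  77  87  56  57
187  56  47  50  97 116  84  87  92 110 146 157 171 189 173  82  91  49  45
188  60  68  62  96  97  77  62  66  66  77  78  83  88  95  81  67  39  57
189  66  92  82  89  89  68  55  60  67  76  65  58  58  61  88  81  79  57
```

Emit:
drive_tool(
  deltas=[0,0,0,0,0,0,0.5,0,0,0,0,0,0,0.57,0,0,0,0,0,0,0.61,0,0,0,0,0,0,0.61,0.05,0,0.1,0,0,0,0.61,0.05,0,0.15,0,0,0,0.61,0.05,0,0.15,0,0,0,0.61,0,0,0.15,0,0,0,0.61,0,0,0,0,0,0,0.61],
)

```text
time_s: 28.0
position: [0.599, -0.0308, 0.3323]
eef_rot: [1.499, 2.759, 0.002]
wrist_force: [6.2, -3.9, 3.4]
finger_gap: 0.399
grip_force: 55.7
```

```bash
python3 -c "
from h import *
print(where())
look('s23',172,200,[(q,q+l) for q in(1.75,1.85,1.95) for l in(-.27,-.4,-.47)])"
```

```text
{'t': 28.0, 'olz': array([ 20.2,  -0.5, 177.3]), 'tilt': -0.001, 'f': array([ 6.2, -3.9,  3.4]), 'gap': 0.399, 'g': 55.7}
172  18  15  19  35  66  80  82  80  80  88 106  68  64  65  60  56  52  26
173  13  15  15  31  67  82  70  83  84  82  83  77  79  81  76  55  39  15
174  17  15  15  32  47  44  39  67  84  82  84  84  74  48  57  55  37  12
175  19  24  33  27  52  66  60  81  85  84  82  82  75  39  53  52  28  10
176  31  61  65  46  66  81  76  79  75  70  67  77  74  70  69  53  27  48
177  30  65  71  48  96  98  99  99  98  97  98  98  96  97  97  79  28  51
178  37  75  67  53  96  73  71  66  67  52  59  78  77  78  80  87  27  52
179  38  79  69  59  92  66  87  90  88  94 107 109 101  92  81  87  28  53
180  38  80  73  69 112  89 112  83  86  85  89  87  92 100  74  83  35  63
181  38  76  64  62  83  86  92  83  84  86  86  84  84  84  77  84  36  65
182  37  75  56  58  67  72  93  85  87  85  85  85  87  76  75  77  34  66
183  46  72  62  72  63  63  65  45  53  69  67  68  62  55  63  82  33  78
184  45  73  63  72  66  62  62  60  61  63  63  62  62  61  69  8
[... 1317 characters left out ...]
0, 199.8, 190.9]
1.75 1.28 bar [  9.1 177.9] sh [ 14.9 166.3] rows bar,tip,plate-start [177.8, 199.8, 190.9]
1.85 1.58 bar [ 18. 183.] sh [ 21.5 170.5] rows bar,tip,plate-start [178.0, 197.3, 190.4]
1.85 1.4500000000000002 bar [ 12.1 180.9] sh [ 17.1 168.9] rows bar,tip,plate-start [177.5, 197.3, 190.4]
1.85 1.3800000000000001 bar [  9.  179.5] sh [ 14.9 167.9] rows bar,tip,plate-start [177.3, 197.3, 190.4]
1.95 1.68 bar [ 17.8 184.6] sh [ 21.3 172.1] rows bar,tip,plate-start [177.4, 194.7, 190.0]
1.95 1.5499999999999998 bar [ 11.9 182.5] sh [ 16.9 170.5] rows bar,tip,plate-start [176.9, 194.7, 190.0]
1.95 1.48 bar [  8.8 181.1] sh [ 14.7 169.5] rows bar,tip,plate-start [176.8, 194.7, 190.0]
```

The bar is at row 177.2 with the lever at ~1.88, i.e. ~10 mm out and 180 high, pressed lightly onto the back plate with the lip's highlight intact in front. I'll keep lowering.

Emit:
drive_tool(
  deltas=[0,0,0.15,0,0,0,0.61,0,0,0.15,0,0,0,0.61,0,0,0.15,0,0,0,0.61,0,0,0,0,0,0,0.61],
)

```text
time_s: 28.45
position: [0.599, -0.0307, 0.3276]
eef_rot: [1.499, 2.759, 0.002]
wrist_force: [6.7, -3.0, 1.7]
finger_gap: 0.405
grip_force: 55.7
```

```bash
python3 -c "
from h import *
print(where())
look('s24',174,206,[(q,q+l) for q in(1.45,1.55,1.65) for l in(-.27,-.4,-.47)])"
```

```text
{'t': 28.45, 'olz': array([ 20.2,  -0.5, 172.6]), 'tilt': -0.001, 'f': array([ 6.7, -3. ,  1.7]), 'gap': 0.405, 'g': 55.7}
174  16  15  17  30  45  46  44  76  84  83  82  85  75  42  58  59  36  12
175  10  19  19  27  51  65  58  84  87  84  85  83  74  39  52  52  30  13
176  11  13  17  31  61  85  80  84  82  82  85  83  81  79  76  48  30  12
177  20  49  58  31  60  86  81  84  83  83  86  84  83  81  78  48  19  25
178  38  74  70  46  92  96  82  80  79  74  72  83  83  81  78  60  27  51
179  39  80  69  54  94  85  94  93  90  96 111 112 103  99  93  77  29  56
180  41  80  71  61  92  84 112  86  88  85  91  87  93 106  83  87  28  64
181  37  74  60  59  94  84  92  85  82  85  83  85  83  84  80  86  26  62
182  33  76  60  58  71  74  91  84  86  86  86  86  84  73  73  87  28  65
183  44  77  63  69  61  64  63  48  54  70  71  70  65  51  66  84  36  79
184  46  75  62  72  63  60  62  60  60  64  63  63  64  60  67  85  40  79
185  44  72  64  74  62  57  57  54  49  62  60  60  63  63  70  83  36  76
186  49  70  54  78  90  90  87  87  88  92  94  87  86  82  81  
[... 1596 characters left out ...]
.4 162.6] rows bar,tip,plate-start [179.3, 206.7, 192.3]
1.45 0.98 bar [  8.2 173.2] sh [ 14.1 161.6] rows bar,tip,plate-start [179.1, 206.7, 192.3]
1.55 1.28 bar [ 17.7 178.2] sh [ 21.2 165.7] rows bar,tip,plate-start [179.4, 204.6, 191.8]
1.55 1.15 bar [ 11.7 176.1] sh [ 16.8 164.2] rows bar,tip,plate-start [178.9, 204.6, 191.8]
1.55 1.08 bar [  8.7 174.7] sh [ 14.6 163.1] rows bar,tip,plate-start [178.8, 204.6, 191.8]
1.65 1.38 bar [ 18.  179.8] sh [ 21.4 167.3] rows bar,tip,plate-start [179.0, 202.3, 191.4]
1.65 1.25 bar [ 12.  177.7] sh [ 17.1 165.7] rows bar,tip,plate-start [178.5, 202.3, 191.4]
1.65 1.18 bar [  8.9 176.3] sh [ 14.8 164.7] rows bar,tip,plate-start [178.3, 202.3, 191.4]
```

The lip now shows unobstructed (rows 179–181) with the bar's ends visible only beside it, so the bar is in the gutter with the lever at ≈1.6. Lower the last millimetres.

Emit:
drive_tool(
  deltas=[0,0,0.12,0,0,0,0.61,0,0,0.12,0,0,0,0.61,0,0,0.08,0,0,0,0.61,0,0,0,0,0,0,0.61],
)

```text
time_s: 28.9
position: [0.5989, -0.0306, 0.325]
eef_rot: [1.499, 2.759, 0.002]
wrist_force: [5.6, -3.2, 6.9]
finger_gap: 0.403
grip_force: 55.9
```

```bash
python3 -c "
from h import *
print(where())
look('s25',176,184);tiprow('s25')"
```

```text
{'t': 28.9, 'olz': array([ 20. ,  -0.5, 170. ]), 'tilt': -0.001, 'f': array([ 5.6, -3.2,  6.9]), 'gap': 0.403, 'g': 55.9}
176  12   9  13  33  65  83  79  80  84  84  82  86  80  78  75  52  27  14
177  13  18  23  27  61  81  82  83  86  81  82  80  82  83  78  49  16  14
178  29  70  60  30  59  74  62  61  67  65  68  82  80  83  83  48  22  31
179  39  79  70  51  95  98  97 106 106 103 103 105 111 118  90  60  26  50
180  39  79  69  55  94  87 116  87  87  89  87  87  86  81  85  78  31  64
181  40  72  60  62  97  83  91  85  83  85  85  84  84  81  81  81  26  65
182  39  73  57  54  78  80  94  86  86  87  88  84  84  78  90  85  26  64
183  42  72  62  72  71  65  71  70  70  66  59  60  65  67  70  86  35  79
[(206, [95, 170, 136]), (207, [69, 114, 116]), (208, [59, 66, 67]), (209, [59, 59, 58]), (210, [58, 59, 58]), (211, [58, 57, 58]), (212, [57, 58, 57]), (213, [59, 56, 57]), (214, [57, 58, 57]), (215, [58, 57, 56]), (216, [58, 56, 58]), (217, [56, 57, 56]), (218, [57, 56, 57]), (219, [55, 57, 58]), (220, [58, 58, 56]), (221, [46, 48, 50])]
[(0, np.float64(213.2)), (0.2, np.float64(215.3)), (0.4, np.float64(216.4)), (0.6, np.float64(216.6)), (0.8, np.float64(215.9)), (1, np.float64(214.1)), (1.2, np.float64(211.4)), (1.4, np.float64(207.8))]
```

The lever is at ≈1.43 and the floor carries the bar (7 N). Release, retreat, and go to the tilted press posture.

Emit:
drive_tool(
  deltas=[0,0,0,0,0,0,0.55,0,0,0,0,0,0,0.45,0,0,0,0,0,0,0.3,-0.2,0,0,0,0,0,0.2,0,0,-0.5,0,0,0,0.15,0,0,-1.5,0,0,0,0.15,0,0,-2,0,0,0,0.15,0,0,-2,0,0,0,0.15,0,0,-2,0,0,0,0.15,-3,0,0,0,0,0,0.3,-3,0,0,0,0,0,0.5,-3,0,0,0,0,0,0.7,-3,0,0,0,0,0,1,-3,0,0,0,0,0,1,-3,0,0,0,0,0,1,0,0,0,0,0,0,1],
)

```text
time_s: 30.6
position: [0.6985, -0.1859, 0.4018]
eef_rot: [-1.501, -2.756, -0.001]
wrist_force: [-0.4, -0.1, -0.3]
finger_gap: -0.001
grip_force: 0.0
```

Emit:
drive_tool(
  deltas=[0,0,0,0,0.14,0,1,0,0,0,0,0.14,0,1,0,0,0,0,0.14,0,1,0,0,0,0,0.14,0,1,0,0,0,0,0.14,0,1,0,0,0,0,0,0,1],
)

```text
time_s: 31.2
position: [0.6977, -0.1827, 0.4025]
eef_rot: [-1.186, -2.185, -0.436]
wrist_force: [0.3, -0.5, -0.3]
finger_gap: 0.0
grip_force: 0.0
```

```bash
python3 -c "
from h import *
print(where(.173),go(.068,0,.150,.7,.173))
look('s26',176,184);tiprow('s26')"
```

```text
{'t': 31.2, 'olz': array([ 89. ,   0.3, 270.9]), 'tilt': 0.706, 'f': array([ 0.3, -0.5, -0.3]), 'gap': 0.0, 'g': 0.0} (array([-6.14,  0.08, 10.56]), array([ 0.0029, -0.0058, -0.0048]))
176  61  57  57  57  65  85  83  86  84  88  89  87  85  83  80  58  62  56
177  56  60  60  58  65  84  86  88  89  87  87  88  87  83  83  57  58  58
178  52  55  56  63  79  95 106  99  95  81  72  67  85  85  86  56  58  57
179  52  53  54  89 151 154 125 124 142 174 168 167 179 200 203 110  56  57
180  42  43  55 110 147 100 117  93  96 108 103 105 112 125 129 144  46  47
181  51  49  69 125 142  85  97  89  90  87  86  91  90  88 114 150  39  44
182  58  59  92 153 107  75  91  91  88  93  88  87  90  87 113 153  60  53
183  63  65  96 151  87  60  52  57  72  71  70  71  64  62  94 149  81  64
[(206, [94, 198, 139]), (207, [64, 89, 80]), (208, [58, 59, 62]), (209, [61, 60, 59]), (210, [59, 59, 58]), (211, [58, 58, 58]), (212, [59, 59, 60]), (213, [58, 59, 58]), (214, [60, 58, 59]), (215, [57, 57, 57]), (216, [57, 57, 58]), (217, [59, 58, 59]), (218, [59, 57, 59]), (219, [59, 57, 60]), (220, [59, 60, 58]), (221, [46, 50, 52])]
[(0, np.float64(213.2)), (0.2, np.float64(215.3)), (0.4, np.float64(216.4)), (0.6, np.float64(216.6)), (0.8, np.float64(215.9)), (1, np.float64(214.1)), (1.2, np.float64(211.4)), (1.4, np.float64(207.8))]
```

The bar's ends show beside the lip at row 179 (seat predicted at 179.2), and the lip face in front is visible, so it's hooked. Now press the lever.

Emit:
drive_tool(
  deltas=[-1.4,0,2.4,0,0,0,1,-1.4,0.08,2.4,0,0,0,1,-1.4,0,2.4,0,0,0,1,-1.1,0,1.8,0,0,0,1,-0.8,0,1.4,0,0,0,1,0,0,0,0,0,0,1],
)

```text
time_s: 31.9
position: [0.6867, -0.1642, 0.2828]
eef_rot: [-1.187, -2.187, -0.432]
wrist_force: [0.1, 0.5, 0.7]
finger_gap: -0.003
grip_force: 0.0
```

Emit:
drive_tool(
  deltas=[-0.19,0,0.23,0,0,0,1,-0.19,0,0.23,0,0,0,1,-0.19,0,0.23,0,0,0,1,-0.19,0,0.23,0,0,0,1,-0.13,0,0.15,0,0,0,1,-0.13,0,0.15,0,0,0,1],
)

```text
time_s: 32.5
position: [0.687, -0.1649, 0.2688]
eef_rot: [-1.188, -2.188, -0.436]
wrist_force: [-0.3, 0.0, 2.8]
finger_gap: -0.001
grip_force: 1.5
```

```bash
python3 -c "
from h import *
print(where(.173))"
```

```text
{'t': 32.5, 'olz': array([ 68.6,  -0.7, 136.8]), 'tilt': 0.703, 'f': array([-0.3,  0. ,  2.8]), 'gap': -0.001, 'g': 1.5}
```

Emit:
drive_tool(
  deltas=[-0.12,0,0.16,0,0,0,1,-0.12,0,0.16,0,0,0,1,-0.12,0,0.16,0,0,0,1],
)

```text
time_s: 32.8
position: [0.6867, -0.1644, 0.2627]
eef_rot: [-1.187, -2.187, -0.436]
wrist_force: [-0.8, 1.2, 4.7]
finger_gap: 0.003
grip_force: 2.5
```

```bash
python3 -c "
from h import *
print(where(.173));look('s27',176,184)"
```

```text
{'t': 32.8, 'olz': array([ 68. ,  -0.7, 130.8]), 'tilt': 0.703, 'f': array([-0.8,  1.2,  4.7]), 'gap': 0.003, 'g': 2.5}
176 191 186 186 182 181 179 178 177 173 175 170 165 168 165 162 162 158 156
177 184 182 181 179 179 176 175 172 170 171 167 166 164 160 158 156 156 151
178 184 179 178 177 174 172 174 169 169 168 164 163 159 159 155 152 150 147
179 153 175 177 175 174 171 168 166 166 164 160 156 154 153 148 151 144 143
180 108 149 174 170 170 167 165 165 160 160 156 152 151 150 146 142 143 139
181  67 118 170 168 165 167 162 159 158 157 152 152 147 146 142 141 135 134
182  97  84 141 167 162 163 158 158 152 149 150 146 144 141 142 137 130 126
183 147  57 113 162 162 158 154 151 151 149 144 142 139 136 132 130 127 125
```

The resistance is rising as it should (2.8 → 4.7 N). I'll keep pressing.

Emit:
drive_tool(
  deltas=[-0.1,0,0.16,0,0,0,1,-0.1,0,0.16,0,0,0,1,-0.1,0,0.16,0,0,0,1],
)

```text
time_s: 33.15
position: [0.6862, -0.1635, 0.2572]
eef_rot: [-1.186, -2.187, -0.436]
wrist_force: [-1.4, 2.9, 6.1]
finger_gap: 0.001
grip_force: 3.1
```

Emit:
drive_tool(
  deltas=[-0.08,0,0.16,0,0,0,1,-0.07,0,0.18,0,0,0,1,-0.06,0,0.2,0,0,0,1],
)

```text
time_s: 33.45
position: [0.6852, -0.162, 0.2519]
eef_rot: [-1.187, -2.187, -0.436]
wrist_force: [-0.1, 1.3, 5.8]
finger_gap: 0.004
grip_force: 3.3
```

```bash
python3 -c "
from h import *
print(where(.173))"
```

```text
{'t': 33.45, 'olz': array([ 65.1,  -0.8, 120. ]), 'tilt': 0.703, 'f': array([-0.1,  1.3,  5.8]), 'gap': 0.004, 'g': 3.3}
```

Emit:
drive_tool(
  deltas=[-0.05,0,0.2,0,0,0,1,-0.05,0,0.2,0,0,0,1,-0.05,0,0.2,0,0,0,1,-0.05,0,0.2,0,0,0,1,-0.05,0,0.2,0,0,0,1],
)

```text
time_s: 33.95
position: [0.6828, -0.1583, 0.2427]
eef_rot: [-1.187, -2.188, -0.436]
wrist_force: [-0.9, 1.2, 7.4]
finger_gap: 0.001
grip_force: 3.2
```

Emit:
drive_tool(
  deltas=[-0.07,0,0.2,0,0,0,1,-0.07,0,0.2,0,0,0,1,-0.07,0,0.2,0,0,0,1,-0.06,0,0.2,0,0,0,1],
)

```text
time_s: 34.35
position: [0.681, -0.1556, 0.2348]
eef_rot: [-1.187, -2.187, -0.436]
wrist_force: [-0.5, 0.5, 6.2]
finger_gap: -0.004
grip_force: 2.6
```

```bash
python3 -c "
from h import *
print(where(.173))"
```

```text
{'t': 34.35, 'olz': array([ 57.5,  -0.8, 102.9]), 'tilt': 0.703, 'f': array([-0.5,  0.5,  6.2]), 'gap': -0.004, 'g': 2.6}
```

Emit:
drive_tool(
  deltas=[-0.05,0,0.2,0,0,0,1,-0.05,0,0.2,0,0,0,1,-0.05,0,0.2,0,0,0,1,-0.04,0,0.2,0,0,0,1,-0.04,0,0.2,0,0,0,1],
)

```text
time_s: 34.85
position: [0.6785, -0.1519, 0.2251]
eef_rot: [-1.188, -2.187, -0.435]
wrist_force: [0.5, -1.3, 3.0]
finger_gap: -0.005
grip_force: 1.2
```

Emit:
drive_tool(
  deltas=[0.01,0,0.2,0,0,0,1,0.01,0,0.2,0,0,0,1,0.01,0,0.2,0,0,0,1,0.01,0,0.2,0,0,0,1,0.01,0,0.2,0,0,0,1,0.02,0,0.2,0,0,0,1],
)

```text
time_s: 35.45
position: [0.6739, -0.1447, 0.2162]
eef_rot: [-1.187, -2.187, -0.435]
wrist_force: [0.8, 0.1, -0.0]
finger_gap: -0.001
grip_force: 0.0
```

```bash
python3 -c "
from h import *
print(where(.173))"
```

```text
{'t': 35.45, 'olz': array([44.5, -0.8, 84.3]), 'tilt': 0.703, 'f': array([ 0.8,  0.1, -0. ]), 'gap': -0.001, 'g': 0.0}
```

The force has dropped to zero, so it snapped over centre. A short follow-through to confirm it's flat, then retreat.

Emit:
drive_tool(
  deltas=[0.09,0,0.2,0,0,0,1,0.09,0,0.2,0,0,0,1,0.09,0,0.2,0,0,0,1,0.09,0,0.2,0,0,0,1,0.06,0,0.1,0,0,0,1],
)

```text
time_s: 35.95
position: [0.669, -0.1371, 0.2123]
eef_rot: [-1.187, -2.187, -0.435]
wrist_force: [0.7, 0.2, 0.4]
finger_gap: -0.001
grip_force: 0.0
```

Emit:
drive_tool(
  deltas=[0,0,-1,0,0,0,1,0,0,-3,0,0,0,1,0,0,-4,0,0,0,1,0,0,-4,0,0,0,1,0,-4,-1,0,0,0,1,0,-4,-1,0,0,0,1,0,-4,-1,0,0,0,1,0,-4,0,0,0,0,1,0,-4,0,0,0,0,1,0,0,0,0,0,0,1,0,0,0,0,0,0,1],
)

```text
time_s: 37.05
position: [0.5538, -0.3285, 0.3277]
eef_rot: [-1.19, -2.188, -0.436]
wrist_force: [-0.1, 0.6, 0.3]
finger_gap: -0.001
grip_force: 0.0
```

```bash
python3 -c "
from h import *
print(where(.173));look('s28',170,192)
tiprow('s28')
save('top','pics/t28.png')
for n,z,u,v in[('jar',.085,372,126)]:
  a=cv2.imread('pics/t0.png');b=cv2.imread('pics/t28.png');print([float(np.abs(a[y-12:y+12,x-12:x+12].astype(int)-b[y-12:y+12,x-12:x+12]).mean()) for x,y in((366,130),(364,177),(385,226))])"
```

```text
{'t': 37.05, 'olz': array([132.2, 200.2, 195.6]), 'tilt': 0.702, 'f': array([-0.1,  0.6,  0.3]), 'gap': -0.001, 'g': 0.0}
170 135 132 131 133 134 131 132 132 133 136 135 137 133 135 137 139 137 135
171 114 114 113 110  97 115 110 111 118 118 120 125 123 127 128 129 128 129
172  88  90  89  90  91  93  91  95  98  95  99 103 102 100  97 104 105 100
173  62  65  65  66 126 213 209 213 206 174 177 175 176 175 159  78  81  77
174  60  60  61  58  71 109  96 111 107  98 100  98  99 103 103  64  62  59
175  56  59  58  56  54  66  45  70  84  84  86  84  77  58  67  61  59  59
176  59  58  55  54  54  53  54  70  82  83  84  80  72  41  57  58  56  61
177  56  55  58  57  64  80  78  82  83  82  85  85  82  78  75  58  56  57
178  56  53  57  58  65  79  82  84  83  85  82  82  80  83  80  57  57  57
179  53  54  53  53  62  83  90  75  84  83  84  80  79  87  95  53  58  54
180  51  50  51  96 178 165 121 172 184 168 171 186 183 148 120  72  51  55
181  42  43  47  75 111 107  94 101 105  98 102 104 112 130 144 108  47  44
182  54  55  61  83  89  86  90  85  85  86  85  84  80  79  86 10
[... 594 characters left out ...]
161  78  90  87  90  61
191  65  85  79  88  76  96 110  58  70  69 111 188 175  81  88  82  78  57
[(206, [70, 86, 62]), (207, [72, 88, 62]), (208, [74, 87, 62]), (209, [74, 85, 62]), (210, [91, 97, 63]), (211, [89, 104, 61]), (212, [89, 107, 61]), (213, [90, 112, 59]), (214, [65, 82, 60]), (215, [57, 58, 56]), (216, [55, 55, 55]), (217, [56, 58, 56]), (218, [56, 55, 58]), (219, [56, 55, 57]), (220, [58, 57, 57]), (221, [46, 47, 51])]
[(0, np.float64(213.2)), (0.2, np.float64(215.3)), (0.4, np.float64(216.4)), (0.6, np.float64(216.6)), (0.8, np.float64(215.9)), (1, np.float64(214.1)), (1.2, np.float64(211.4)), (1.4, np.float64(207.8))]
[38.2818287037037, 23.61400462962963, 8.65798611111111]
```

The keeper is down one pixel row (about 3 mm at the latch). The bar moved down with it at row 180, and the lever's end is at row ~213.9 against 213.2 predicted for flat. The arm is clear, so I'm handing in.

```bash
python3 -c "
from bench import manip
print(manip.close_job())"
```

```text
the job is handed in; nothing more can be done
None
```

I hooked the loop over the keeper at the second try and pressed the lever past centre until it snapped over. The last camera measurements show it lying flat, with the lid drawn down about 3 mm. I handed the job in at about 37 s. No result came back, and I did not confirm by camera that the jar, ring and shell are unmoved, though the arm never worked near them.

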